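# Nip up a loose riser nut with an adjustable wrench

## Task

The brass hexagon nut on the capped water riser is loose. Put the adjustable wrench flat on the worktop with its jaws round the nut, roll the wrench's worm until the jaws just fit the flats, then swing the handle clockwise (seen from above) to tighten the nut until it goes firm and the mark on it lines up with the fixed pointer above it, and no further. Do not grip or push the nut or riser with the fingers, do not turn the nut with loose jaws, disturb nothing else, and leave the wrench lying fitted on the nut.

Things in the scene. Friction and masses are not known exactly. Their poses are not given: they have to be found in the camera images.
- wrench: Plain steel adjustable wrench, 196 mm long, about 0.64 kg, lying flat, dark worm upward. x from handle to open jaw end, y from moving jaw to fixed jaw, z up. Origin at its underside, where the nut's centre lies when the nut touches the fixed jaw. Body z 0 to 20 mm; fixed jaw y 23 (inner face) to 40, x -44 to 16; throat floor x = -30; head x -90 to -30, y -29 to 40.
- jaw (a joint): Slide of the moving jaw (m), opening positive. Gap between the jaws = 46 mm + value, so 0 just fits the nut. Inner face at wrench y = -23 mm - value, jaw 17 mm wide behind it, x -44 to 16. Driven only by the worm, 2.2 mm a radian; holds up to about 30 N without running back.
- worm (a joint): Turn of the worm (rad), opening positive; jaw = 0.0022 x worm. Rubbing its top towards the jaw end (wrench +x) closes the jaws. About 0.07 N m of friction; it stops when the jaws grip the nut.
- worm_axis (a point): Middle of the worm's axis, wrench (-59, 0, 17) mm; axis along wrench y. Worm: a round knurled roller 22 mm wide, radius 15 mm, its top at wrench z = 32 mm, 12 mm above the body. It is rolled by friction, as with a thumb: closed fingertips pressed on its top with about 6 to 12 N and moved some 20 mm along wrench +x turn it about 1.3 rad a stroke.
- handle_grip (a point): Point in the middle of the handle's thickness, wrench (-120, 0, 10) mm, a good place to grip across from above. The bare handle runs from x -180 to -104, 24 mm wide (y -12 to 12), 20 mm thick.
- riser: Fixed brass riser coming up out of the worktop. Origin at the worktop on its axis, z up. Collar 41 mm in diameter to z = 5, hexagon nut z 5 to 27, then a neck at most 31 mm in diameter, capped top at z = 65. A 1 mm thin rosette 68 mm across lies at its foot; a small pointer stands out of the neck along -x. The sink lies to its right, at world x < 0.48 m, y < -0.23 m: no rest for the wrench.
- pointer (a point): Tip of the fixed pointer, 24.5 mm from the riser's axis along the riser's -x, at z = 34.5 mm.
- nut_centre (a point): Centre of the nut, on the riser's axis, 16 mm above the worktop.
- nut_mark (a point): Small raised mark on the nut's top, 22.5 mm from the axis, towards one corner of the hexagon. Top of the mark at z = 30.5 mm. The nut is 46 mm across flats, 53 mm across corners and 22 mm high.
- nut (a joint): Turn of the nut on its thread (rad), grows as it is tightened, clockwise from above; negative while loose, and 0, where it stays, is home on its seal. Loose running takes 0.2 N m. With s the value of joint seal, the mark points along the riser's -x turned by 0.05 - nut - s about z: it stands right under the pointer when nut = 0 and s = 0.05.
- honey_jar: Bystander: round jar, 71 mm in diameter, 110 mm high, origin under its centre.
- food_tin: Bystander: tall food tin, 75 mm in diameter, 110 mm high, origin under its centre.
- lentil_jar: Bystander: glass jar with a knob lid, 84 mm in diameter, 192 mm high, origin under its centre.
- salt: Bystander: salt shaker, 44 mm in diameter, 90 mm high, origin under its centre.
- lemon: Bystander: lemon, 78 x 55 x 56 mm, origin under its centre.
- seal (a joint): How far the nut, once home, has been turned on against its elastic seal (rad), 0 before. The torque here is 0.23 N m + 3 N m/rad, so 0.38 N m with the mark at the pointer; friction keeps it there. Beyond 0.15 the nut is overtightened.
There are look-alikes about, which are no part of the job. Several things have the shape of the riser; the one meant has the colours described above.

How it is judged:
On the way, in this order (a step that is already met when the one before it is completed fails the run):
1. the jaws fit the nut: the wrench lies round the nut with a gap at most 2.5 mm over the flats (value of joint jaw below 0.0025 m and x of nut_centre in the frame of wrench between -0.012 and 0.012 m and y of nut_centre in the frame of wrench between -0.006 and 0.004 m and height (world z) of wrench below 0.006 m), for 0.2 s.
2. the nut is tightened until firm (value of joint nut above -0.02 rad), for 0.1 s.
At the end, for the whole second after the job is handed in: The nut is home (within 0.02 rad) and turned at most 0.15 rad on against its seal (mark from about 4 degrees short of the pointer to 6 degrees past it); the wrench lies flat and still on the worktop with the nut between its jaws, the jaw gap at most 4 mm over the flats (value of joint nut above -0.02 rad and value of joint seal below 0.15 rad and value of joint jaw below 0.004 m and x of nut_centre in the frame of wrench between -0.012 and 0.012 m and y of nut_centre in the frame of wrench between -0.007 and 0.005 m and height (world z) of wrench below 0.006 m and angle between wrench's own z axis and vertical below 0.06 rad and linear speed of wrench below 0.01 m/s); the robot touches nothing.
It fails at once if the nut is overtightened (turned more than 0.15 rad on against its seal, 0.1 rad past the pointer) (value of joint seal above 0.15 rad).
It fails at once if the nut is turned (mark moved over 4 mm) while the jaws are more than 4 mm too wide (distance of nut_mark from where it was at the start of the episode above 0.004 m and value of joint jaw above 0.004 m).
It fails at once if the fingers press on the nut or riser with more than 2 N (contact force between the fingers and riser above 2 N).
It fails at once if a bystander is moved by more than 15 mm (distance of any of honey_jar, food_tin, lentil_jar, salt, lemon from where it was at the start of the episode above 0.015 m).
It also fails if it takes over 64 s, if anything falls off the work surface, if the arm or the gripper's body presses on something with over 40 N, if the wrist force passes 120 N, or if a joint passes its speed limit or range.

## Robot

A 6-joint arm with a two-finger parallel gripper is mounted at the origin on a cart in front of the work surface, level with it; the furniture and walls round the work are solid. World frame = base frame: x ahead of the robot, y to its left, z up, the work surface at z = 0. Lengths are in m, angles in rad, forces in N, time in s.
With the tool pointing down it reaches from about 0.275 to 0.725 m from the base axis. Payload 5.6 kg.
Tool frame: the origin (TCP) lies on the front face of the gripper's body, between the roots of the fingers; the fingertips stand 73 mm ahead of it and the grasp point (between the pads) lies 54 mm ahead of it; z points along the fingers, y is the line along which they close (so a half turn about z gives the same grasp; the last joint's range is limited). The gripper opens to 85 mm and grips with 20 to 120 N. Pads are 22 mm wide; open, the fingers measure 114 mm over their backs; the gripper's body (76 mm by 85 mm) begins 54 mm behind the grasp point. The pads swing forward as they close: fully open they stand 13 mm farther back than shut.
Start: joints at [-1.012, 0.255, 0.108, 0, -1.424, -0.285], TCP at [0.149, -0.53, 0.304] pointing down, gripper open.
Joint ranges: [-2.95, 2.95], [-1.21, 1.97], [-1.09, 1.5], [-2.87, 1.71], [-2.94, -0.07], [-3.05, 3.05]. Speed limits (rad/s): [2.57, 2.57, 3.14, 3.14, 3.14, 3.14].

## Interface

Orientations are given as a unit quaternion [x, y, z, w].
In Python, from workcell import robot, viewer, finish_job gives the robot as it stands.
- The arm moves only by the tool drive_tool, never from a script. Its argument "moves" is a list of rows, each an object of numbers: "x", "y", "z": the shift along the tool's x, y, z in mm; "roll": the turn about the tool's z in rad. In form: [{"x": .., "y": .., "z": .., "roll": ..}, ...]. A call has 1 to 8 rows; each row shifts and turns the commanded pose from where the row before left it, along the tool's axes as they then stand; what a row does not reach is not made up. A row lasts 1/10 s, in which the tool goes at most 50 mm and 8.59 degrees, less where a joint would pass 70% of its speed; a pose out of reach is approached as far as the arm can. A call is refused whole if a number of a shift passes 50 or a number of a turn 0.15, either way. A call with a gripper value outside its range is refused whole. "claw" is the opening, from -1 (shut) to 1 (fully open), set as the call begins (left out, the last holds). The fingers move at their own pace and stop on an object; the grip force is fixed at half the most. Time passes only in rows, so rows that do not move let the fingers close. It gives the time, the measured TCP pose, the force, the opening and the grip force at its end, in the units of the state.
- robot.get_obs(): the state, without advancing time (a new reading comes with each control period).
- viewer.camera(name): name is "scene" or "top" or "wrist"; returns (picture, depth): 420x560x3 uint8, red, green, blue; 420x560 float32, m along the optical axis (not along the pixel's ray), 0 where there is no reading.
- viewer.camera_model(name): a dict with "fx", "fy", "cx", "cy" (pixels), "R" (3x3) and "t" (3): a world point X has camera coordinates R X + t. Camera axes: x right, y down, z forward; pixel columns grow to the right and rows downward; lengths in m; the calibration is good to about 2 mm. A picture is of the moment at which its call begins: read the wrist's pose just before it. camera_model takes no time and is no camera call; for the wrist camera it gives the pose at the moment of the call.
- finish_job(): hands the job in; it is judged then, once.
The state is a dict: "time": time; "joint_positions": joint angles; "joint_velocities": joint speeds; "tau": joint torques, N m; "tool_pos": TCP position; "eef_rot": TCP orientation; "wrist_force": force on the tool from outside, world axes, zero at the start; "moment": the same for the moment, N m; "width": opening from 0.0 (shut) to 1.0 (fully open); "finger_force": force on a finger pad.
Only numpy, scipy, OpenCV 4.12 (cv2) and the standard library are available. Lean on these libraries where they do the work, as an engineer would, in place of code of your own. Each camera call takes 0.05 s, during which the arm holds its last target. There are 200 camera calls.

## Working session

There is one attempt and no reset: what is moved stays moved. The work goes in short steps, Python scripts to look and compute and a tool call to move; the robot and the scene stay as the last step left them, time stands still between calls to the robot, and variables do not carry over. Pictures are saved under pics/ and viewed, at most 10 in all, crops included, and the job is handed in when it is done.

Besides the shell and the picture viewer there is one more tool, called after "Emit:" as a command line: name --argument value ..., lists and objects as JSON in quotes. drive_tool: Moves the arm, as the interface text tells. Its arguments: {"type":"object","properties":{"moves":{"type":"array"},"claw":{"type":"number"}},"required":["moves"]}

```bash
mkdir -p pics; ls; python3 - <<'E'
from workcell import robot, viewer
import cv2,numpy as np
o=robot.get_obs();print(o)
for n in("scene","top"):
    p,d=viewer.camera(n);cv2.imwrite(f"pics/{n}0.png",p[:,:,::-1]);np.savez(f"{n}0.npz",p=p,d=d,**viewer.camera_model(n))
    m=viewer.camera_model(n);print(n,m, -m['R'].T@m['t'])
E
```

```text
pics
{'time': 0.0, 'joint_positions': array([-1.01241302e+00,  2.55752645e-01,  1.07016673e-01, -4.61307128e-04,
       -1.42387756e+00, -2.84607440e-01]), 'joint_velocities': array([-0.00053314,  0.00012962,  0.00147491,  0.0001388 ,  0.00043633,
        0.00081465]), 'tau': array([ 7.21322413e-04, -3.86625803e+01,  2.37937599e+01,  5.36506802e+00,
       -6.15290410e-03, -1.70817890e-05]), 'tool_pos': array([ 0.14867388, -0.52916527,  0.30299953]), 'eef_rot': array([-1.36427110e-01,  9.90649669e-01,  9.22416208e-04, -1.63561157e-04]), 'wrist_force': array([ 0.47025367, -0.81405387,  0.42647188]), 'moment': array([-0.02470278, -0.03971864, -0.00923968]), 'finger_force': 0.0, 'width': 0.9989502584356228}
scene {'fx': 399.01754733377305, 'fy': 399.01754733377305, 'cx': 285.0162578589293, 'cy': 215.76508522293278, 'R': array([[-0.70104288, -0.71311411, -0.0026712 ],
       [-0.53675576,  0.53012858, -0.65639694],
       [ 0.469502  , -0.45872862, -0.75441098]]), 't': array([0.37173547, 0.29633204, 0.8697345 ])} [0.01131834 0.50696784 0.85164167]
top {'fx': 445.6921632262021, 'fy': 445.6921632262021, 'cx': 286.1235743504862, 'cy': 204.74972904252772, 'R': array([[-0.00420062, -0.99963636, -0.02663657],
       [-0.9972291 ,  0.00616594, -0.0741357 ],
       [ 0.07427298,  0.02625135, -0.99689237]]), 't': array([0.02980254, 0.52605198, 1.16776794])} [ 0.43798592 -0.00410738  1.20393202]
```

View pics/scene0.png

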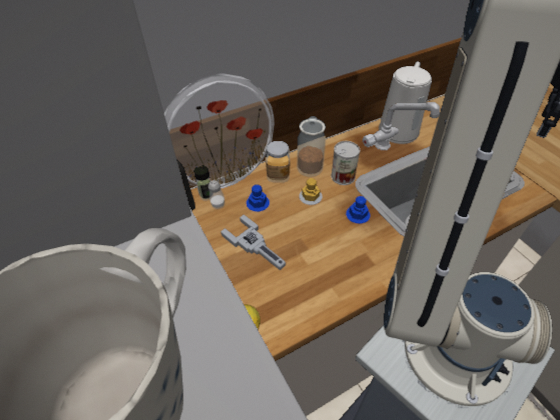

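View pics/top0.png

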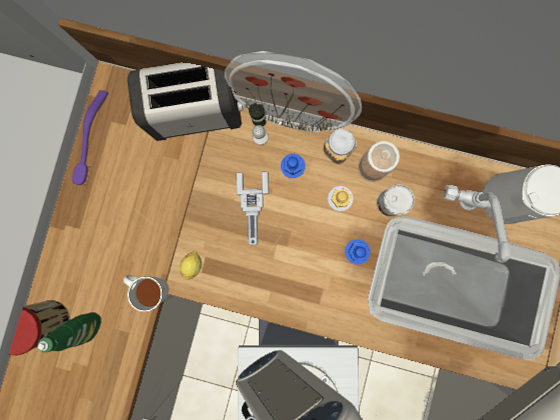

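```bash
cat > h.py <<'E'
import numpy as np,cv2
def load(n): return np.load(n)
def ray(c,uv,z):
    uv=np.atleast_2d(uv).astype(float)
    d=np.c_[(uv[:,0]-c['cx'])/c['fx'],(uv[:,1]-c['cy'])/c['fy'],np.ones(len(uv))]@c['R']
    o=-c['R'].T@c['t']
    return o+d*((z-o[2])/d[:,2])[:,None]
def cloud(c,d):
    v,u=np.mgrid[:d.shape[0],:d.shape[1]]
    P=np.stack([(u-c['cx'])/c['fx']*d,(v-c['cy'])/c['fy']*d,d],-1)
    return (P-c['t'])@c['R']
E
python3 - <<'E'
from h import *
for n,(x,y,w,h) in dict(top=(220,160,150,100),scene=(210,165,150,110)).items():
    c=load(n+'0.npz');p=c['p'];d=c['d']
    P=cloud(c,d);hsv=cv2.cvtColor(p,cv2.COLOR_RGB2HSV)
    cv2.imwrite(f'pics/{n}c.png',cv2.resize(p[y:y+h,x:x+w,::-1],None,fx=5,fy=5,interpolation=cv2.INTER_CUBIC))
    box=(P[...,0]>.3)&(P[...,0]<.6)&(P[...,1]<.18)&(P[...,1]>-.15)
    b=box&(hsv[...,0]>18)&(hsv[...,0]<32)&(hsv[...,1]>150)&(P[...,2]>.012)&(P[...,1]<0)
    print(n,'brass',b.sum(),P[b].mean(0),P[b].max(0),P[b].min(0))
    s=b&(P[...,2]>.055); print(' cap',s.sum(),P[s].mean(0) if s.any() else 0)
    w_=box&(hsv[...,1]<90)&(P[...,2]>.012)&(P[...,2]<.04)&(P[...,1]>.03)
    q=P[w_];print(' wrench',len(q),q.mean(0),q.max(0),q.min(0)); 
    hgt=box&(P[...,2]>-.01)&(P[...,2]<.008);print(' table z',np.median(P[hgt][:,2]))
E
```

```text
top brass 3 [ 0.46574428 -0.04021547  0.81274151] [ 0.52126101 -0.00410738  1.20393202] [ 0.43798592 -0.11243164  0.03036049]
 cap 2 [ 0.43798592 -0.00410738  1.20393202]
 wrench 975 [0.5248208  0.11777835 0.02126857] [0.59953016 0.15910949 0.03688639] [0.4222599  0.07513033 0.01224646]
 table z 0.0009071368278065413
scene brass 258 [ 0.53667925 -0.10966855  0.03903589] [ 0.56537583 -0.09249365  0.0693811 ] [ 0.51849395 -0.13743678  0.01237684]
 cap 68 [ 0.54012882 -0.11362853  0.06298836]
 wrench 906 [0.51885601 0.12232344 0.02106015] [0.59970842 0.16169144 0.03543297] [0.41712798 0.07617667 0.0120208 ]
 table z 0.0012729380993489032
```

View pics/topc.png

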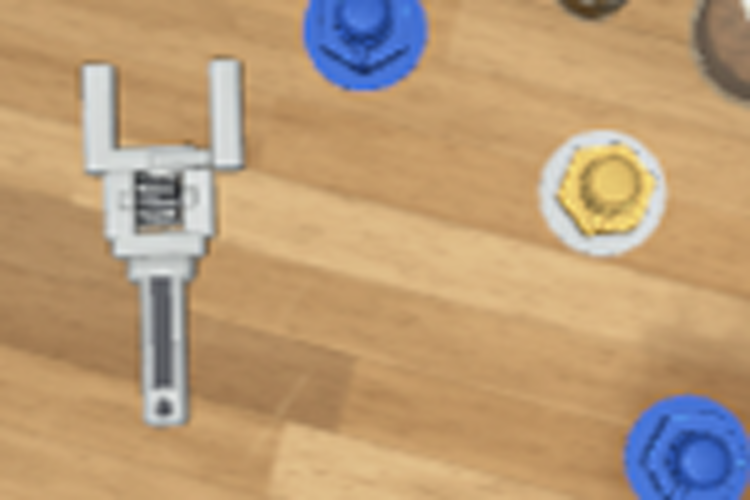

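View pics/scenec.png

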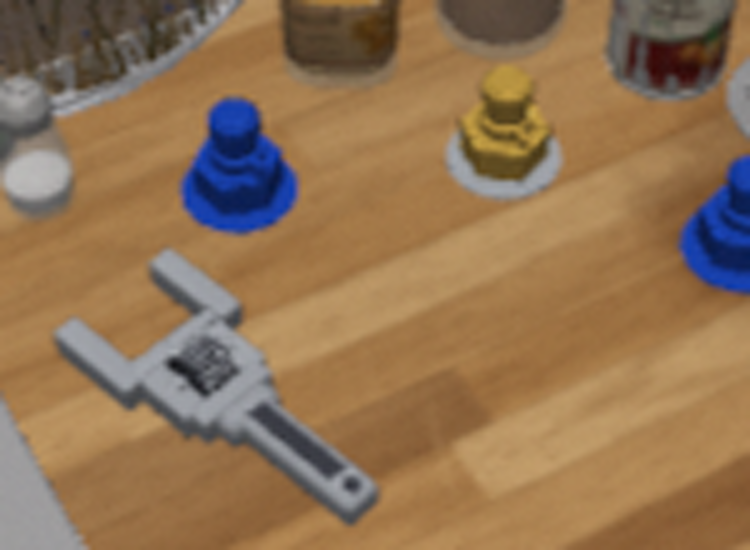

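```bash
cat >> h.py <<'E'
from scipy.spatial.transform import Rotation as Ro
def delta(target,yawy=None):
    "tool-frame shift (mm) to TCP target and roll to bring tool y to yaw yawy (deg)"
    from workcell import robot
    o=robot.get_obs();R=Ro.from_quat(o['eef_rot']).as_matrix()
    s=R.T@(np.array(target)-o['tool_pos'])*1000
    y=np.degrees(np.arctan2(R[1,1],R[0,1]))
    r=None if yawy is None else -np.radians((yawy-y+180)%360-180)
    print('t',round(o['time'],2),'pos',o['tool_pos'].round(4),'yawy',y.round(2),'shift mm',s.round(1),'roll',r,'F',o['wrist_force'].round(2),'w',round(o['width'],3))
def shot(n,name):
    from workcell import viewer
    m=viewer.camera_model(n);p,d=viewer.camera(n)
    np.savez(name+'.npz',p=p,d=d,**m);return p,d,m
E
python3 - <<'E'
from h import *
from workcell import viewer,robot
m=viewer.camera_model('wrist');o=robot.get_obs();R=Ro.from_quat(o['eef_rot']).as_matrix()
print(m['fx'],'cam in tool',R.T@(-m['R'].T@m['t']-o['tool_pos']),(m['R']@R).round(3))
delta([.47,-.11,.30],90)
E
```

```text
309.9994075654716 cam in tool [ 0.06757925  0.00045439 -0.070352  ] [[ 0.     1.     0.   ]
 [-0.964  0.    -0.264]
 [-0.264 -0.     0.964]]
t 0.1 pos [ 0.1487 -0.5292  0.3031] yawy 105.69 shift mm [-422.7  316.7    3.6] roll 0.2737662960279717 F [-0.29  0.09 -0.38] w 1.003
```

Emit:
drive_tool --moves '[{"x":-20,"y":15},{"x":-36,"y":27},{"x":-36,"y":27},{"x":-36,"y":27},{"x":-36,"y":27},{"x":-36,"y":27},{"x":-36,"y":27},{"x":-36,"y":27}]'

```text
validation failed for argument at $.mo...
```

Emit:
drive_tool --moves '[{"x":-36,"y":27},{"x":-36,"y":27},{"x":-36,"y":27},{"x":-30,"y":20,"z":15},{"x":-15,"y":10,"z":30,"roll":0.13},{"z":25,"roll":0.14},{"roll":0.004},{}]'

```text
validation failed for argument at $.mo...
```

```bash
python3 - <<'E'
from h import *
p,d,m=shot('wrist','w1');cv2.imwrite('pics/w1.png',cv2.resize(p[:,:,::-1],(800,600),interpolation=cv2.INTER_CUBIC))
delta([.47,-.11,.23],90)
E
```

```text
t 0.15 pos [ 0.1487 -0.5292  0.3032] yawy 105.69 shift mm [-422.7  316.6   73.6] roll 0.27377977315773816 F [-0.6  -0.49 -0.73] w 0.998
```

View pics/w1.png

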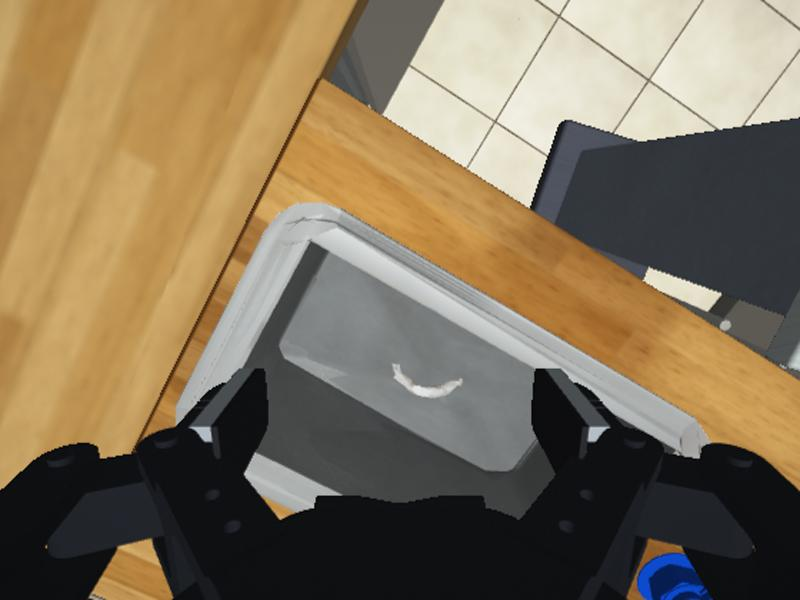

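Emit:
drive_tool --moves '[{"x":-20,"y":13,"z":0,"roll":0},{"x":-40,"y":26,"z":0,"roll":0},{"x":-40,"y":26,"z":0,"roll":0},{"x":-40,"y":26,"z":0,"roll":0},{"x":-40,"y":26,"z":0,"roll":0},{"x":-40,"y":26,"z":0,"roll":0},{"x":-40,"y":26,"z":0,"roll":0},{"x":-40,"y":26,"z":0,"roll":0}]'

```text
time: 0.95
tool_pos: [0.3856, -0.2588, 0.3039]
eef_rot: [-0.137, 0.991, 0.0, 0.0]
wrist_force: [0.8, -0.8, 0.5]
width: 1.001
finger_force: 0.0
```

Emit:
drive_tool --moves '[{"x":-40,"y":27,"z":0,"roll":0},{"x":-40,"y":28,"z":0,"roll":0},{"x":-40,"y":28,"z":0,"roll":0},{"x":-30,"y":20,"z":10,"roll":0},{"x":-11,"y":8,"z":30,"roll":0},{"x":0,"y":0,"z":24,"roll":0.13},{"x":0,"y":0,"z":0,"roll":0.14},{"x":0,"y":0,"z":0,"roll":0}]'

```text
time: 1.75
tool_pos: [0.5095, -0.1101, 0.2389]
eef_rot: [-0.001, 1.0, -0.0, -0.001]
wrist_force: [0.4, -0.1, 0.7]
width: 1.004
finger_force: 0.0
```

```bash
python3 - <<'E'
from h import *
p,d,m=shot('wrist','w1');cv2.imwrite('pics/w1.png',cv2.resize(p[:,:,::-1],(800,600),interpolation=cv2.INTER_CUBIC))
delta([.51,-.11,.24],90)
E
```

```text
t 1.8 pos [ 0.5098 -0.1102  0.2397] yawy 90.4 shift mm [-0.2  0.2 -0.3] roll 0.006919301454586746 F [-0.07 -0.79 -0.13] w 1.003
```

View pics/w1.png

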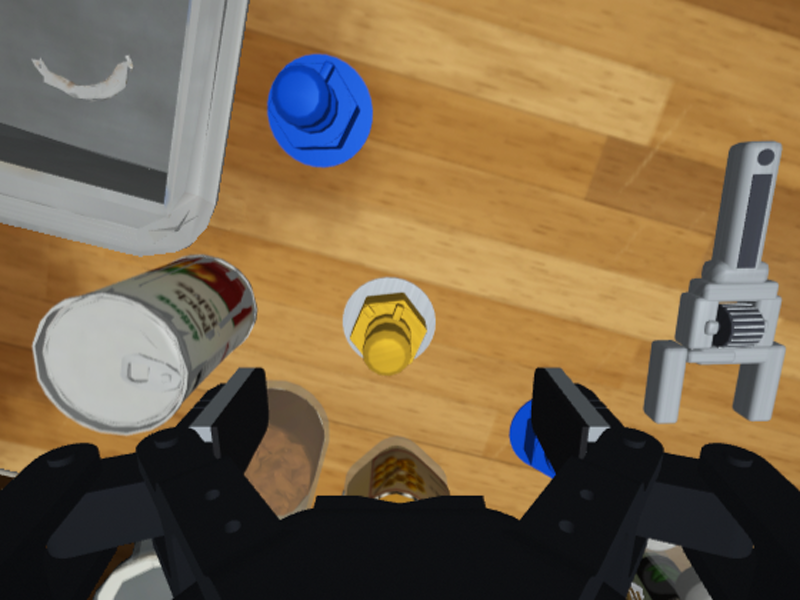

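```bash
python3 - <<'E'
from h import *
c=load('w1.npz');p=c['p'];d=c['d'];P=cloud(c,d);hsv=cv2.cvtColor(p,cv2.COLOR_RGB2HSV)
cv2.imwrite('pics/nutc.png',cv2.resize(p[190:266,234:310,::-1],(600,600),interpolation=cv2.INTER_CUBIC))
box=(P[...,0]>.35)&(P[...,0]<.62)&(P[...,1]<.18)&(P[...,1]>.05)
w=box&(P[...,2]>.014)&(P[...,2]<.026)&(hsv[...,1]<110)
q=P[w];h=q[(q[:,0]<.465)];rect=cv2.minAreaRect(h[:,:2].astype(np.float32)*1000);print('handle',rect)
pts=cv2.boxPoints(rect);e=max((pts[1]-pts[0],pts[2]-pts[1]),key=np.linalg.norm);e=e/np.linalg.norm(e);e*=np.sign(e[0])
yw=np.array([-e[1],e[0]]);cc=np.array(rect[0])
print('yaw',np.degrees(np.arctan2(e[1],e[0])))
a=(q[:,:2]*1000-cc)@e;b=(q[:,:2]*1000-cc)@yw
print('a range',a.min(),a.max())
for lo in range(int(a.min()),int(a.max()),8):
    s=(a>lo)&(a<lo+8)
    if s.any():
        bs=np.sort(b[s]);g=np.diff(bs);i=g.argmax();print(lo,bs[0].round(1),bs[-1].round(1),'gap',bs[i].round(1),bs[i+1].round(1),g[i].round(1),np.median(q[s,2]).round(4))
tall=box&(P[...,2]>.027);print('worm',P[tall].mean(0),P[tall].max(0),P[tall].min(0))
# riser
b=(hsv[...,0]>18)&(hsv[...,0]<35)&(hsv[...,1]>150)&(P[...,2]>.01)&(P[...,0]>.45)&(P[...,0]<.6)&(P[...,1]<-.06)&(P[...,1]>-.16)
for lo,hi in((.01,.022),(.024,.029),(.029,.04),(.055,.075)):
    s=b&(P[...,2]>lo)&(P[...,2]<hi);Q=P[s]
    if len(Q): print(lo,len(Q),Q.mean(0).round(4),Q.min(0).round(4),Q.max(0).round(4))
# cap silhouette (z=65) and rosette ellipse (z=1)
s=(b&(P[...,2]>.06)).astype(np.uint8);ct=max(cv2.findContours(s,0,1)[0],key=cv2.contourArea);(x,y),r=cv2.minEnclosingCircle(ct);print('cap',x,y,r,ray(c,(x,y),.065))
ro=(hsv[...,1]<70)&(hsv[...,2]>110)&(P[...,0]>.48)&(P[...,0]<.59)&(P[...,1]<-.06)&(P[...,1]>-.16)&(P[...,2]<.006)
v,u=np.nonzero(ro);X=ray(c,np.c_[u,v],.001)[:,:2].astype(np.float32);X=cv2.convexHull(X*1000)[:,0];print('rosette',cv2.minEnclosingCircle(X),len(u))
E
```

```text
handle ((441.65435791015625, 117.42019653320312), (46.36664962768555, 24.79277992248535), 1.8556195497512817)
yaw 1.855625
a range -23.183336741305034 172.22199068373084
-23 -12.1 10.9 gap 7.3 7.8 0.4 0.0192
-15 -12.4 12.0 gap 10.9 12.0 1.1 0.0202
-7 -12.2 11.6 gap 10.0 10.6 0.5 0.0199
1 -12.3 12.4 gap 11.0 12.4 1.4 0.02
9 -12.4 11.5 gap 9.1 9.7 0.6 0.02
17 -12.4 11.1 gap -0.1 0.5 0.6 0.0201
25 -12.6 11.1 gap 7.8 8.4 0.7 0.0201
33 -12.5 10.9 gap 3.2 3.9 0.7 0.02
41 -12.7 11.2 gap -3.9 -3.3 0.7 0.02
49 -17.4 16.9 gap 16.0 16.9 0.9 0.0197
57 -18.5 17.8 gap -18.5 -17.8 0.6 0.02
65 -24.0 25.6 gap 23.8 24.5 0.8 0.0197
73 -29.2 28.5 gap 4.9 5.7 0.8 0.0199
81 -29.9 29.5 gap -13.0 -12.1 1.0 0.0202
89 -29.9 30.2 gap -10.0 17.0 27.0 0.0204
97 -29.6 29.8 gap -9.6 17.5 27.1 0.0204
105 -43.4 35.6 gap 8.9 15.4 6.5 0.02
113 -46.0 39.5 gap 4.2 5.0 0.8 0.0201
121 -46.1 39.6 gap -24.2 -23.0 1.2 0.0201
129 -46.0 38.8 gap -28.8 21.9 50.7 0.0198
137 -46.3 39.6 gap -29.6 21.9 51.5 0.0198
145 -46.5 40.0 gap -29.3 21.9 51.2 0.0198
153 -46.5 40.1 gap -29.8 22.0 51.8 0.0198
161 -46.3 38.8 gap -29.4 22.0 51.4 0.0198
169 -46.0 36.5 gap -30.1 22.3 52.5 0.0195
worm [0.53788402 0.11901658 0.03050486] [0.55081771 0.13252843 0.03466765] [0.52716525 0.10836021 0.02701116]
0.01 121 [ 0.5228 -0.1143  0.0166] [ 0.5185 -0.1405  0.0102] [ 0.5384 -0.0932  0.022 ]
0.024 632 [ 0.5349 -0.1166  0.0277] [ 0.5187 -0.1432  0.0242] [ 0.5644 -0.0919  0.029 ]
0.029 401 [ 0.5312 -0.1174  0.0344] [ 0.5193 -0.1389  0.029 ] [ 0.557  -0.0957  0.0397]
0.055 908 [ 0.5407 -0.1172  0.0631] [ 0.5281 -0.1317  0.055 ] [ 0.5575 -0.1032  0.0667]
cap 270.46856689453125 246.49790954589844 16.83601951599121 [[ 0.54093084 -0.11729008  0.065     ]]
rosette ((543.2899780273438, -117.46246337890625), 34.10931396484375) 1099
```

View pics/nutc.png

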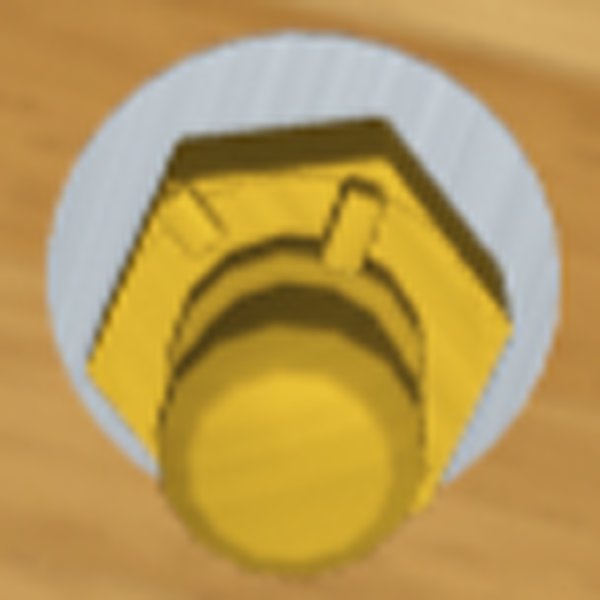

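```bash
python3 - <<'E'
from h import *
c=load('w1.npz');f=lambda x,y:(234-.5+(x+.5)*76/600,190-.5+(y+.5)*76/600)
C=np.array([.5430,-.1174])
cor=[(178,182),(385,158),(512,325),(88,367)]
X=ray(c,[f(*q) for q in cor],.027)[:,:2]
print('hex mid of opposite corners',(X[2]+X[3])/2)
for n,x in zip('TL TR R L'.split(),X): print(n,x,np.hypot(*(x-C)),np.degrees(np.arctan2(*(x-C)[::-1])))
for n,q,z in(('mark',(197,220),.0305),('marktip',(185,195),.0305),('ptr',(360,186),.0345),('ptrbase',(343,265),.0345)):
    x=ray(c,f(*q),z)[0,:2];print(n,x,np.hypot(*(x-C)),np.degrees(np.arctan2(*(x-C)[::-1])))
e=np.radians(1.86);cc=np.array([.44165,.11742]);ex=np.array([np.cos(e),np.sin(e)]);ey=np.array([-ex[1],ex[0]])
for x,y in((0,0),(-120,0),(-59,0)): print('wrench pt',x,cc+ex*(156.5+x)/1e3+ey*(y-.6)/1e3)
E
```

```text
hex mid of opposite corners [ 0.54278499 -0.11737862]
TL [ 0.52200526 -0.13187003] 0.02549825526710499 -145.42455177414152
TR [ 0.51894482 -0.1070641 ] 0.02618171685643485 156.7480367483562
R [ 0.53998774 -0.09147406] 0.02610034494315798 96.62731932333362
L [ 0.54558224 -0.14328317] 0.02601166167188855 -84.30273729955576
mark [ 0.5257032  -0.12941686] 0.021061441643924466 -145.21056841765926
marktip [ 0.52261292 -0.13079473] 0.024393684822539192 -146.69426478462267
ptr [ 0.52029818 -0.11004133] 0.023864669976291737 162.04017696299186
ptrbase [ 0.52998173 -0.11201708] 0.01408727182285351 157.535392568754
wrench pt 0 [0.59808702 0.1218999 ]
wrench pt -120 [0.47815024 0.11800501]
wrench pt -59 [0.5391181  0.11998491]
```

Emit:
drive_tool --moves '[{"x":3,"y":25,"z":0,"roll":0},{"x":5,"y":40,"z":0,"roll":0},{"x":6,"y":45,"z":0,"roll":0},{"x":6,"y":45,"z":0,"roll":0},{"x":6,"y":45,"z":0,"roll":0},{"x":4,"y":28,"z":20,"roll":-0.025},{"x":0,"y":0,"z":40,"roll":0},{"x":0,"y":0,"z":40,"roll":0}]'

```text
time: 2.6
tool_pos: [0.4796, 0.1191, 0.1403]
eef_rot: [-0.017, 1.0, 0.001, 0.002]
wrist_force: [-0.3, -0.4, -0.7]
width: 0.998
finger_force: 0.0
```

```bash
python3 - <<'E'
from h import *
p,d,c=shot('wrist','w2');P=cloud(c,d)
w=(P[...,2]>.015)&(P[...,2]<.025)&(P[...,0]>.36)&(P[...,0]<.47)&(P[...,1]>.06)&(P[...,1]<.18)
q=P[w][:,:2].astype(np.float32)*1000;print(len(q),cv2.minAreaRect(q),q.min(0),q.max(0))
delta([.478,.118,.078],91.86)
E
```

```text
3076 ((444.4338684082031, 117.98680877685547), (51.49046325683594, 23.993642807006836), 1.6852434873580933) [418.50467 105.74297] [469.9839  130.53812]
t 2.65 pos [0.4756 0.1171 0.1331] yawy 91.82 shift mm [-2.9  0.9 55.1] roll -0.0007255815527223806 F [-3.93 -1.45 -6.66] w 1.0
```

Emit:
drive_tool --moves '[{"x":-2,"y":1,"z":20,"roll":0},{"x":0,"y":1,"z":20,"roll":0},{"x":0,"y":0,"z":15,"roll":0},{"x":0,"y":0,"z":0,"roll":0},{"x":0,"y":0,"z":0,"roll":0}]'

```text
time: 3.15
tool_pos: [0.4817, 0.1198, 0.0862]
eef_rot: [-0.015, 1.0, 0.0, 0.001]
wrist_force: [0.2, 0.3, 0.4]
width: 0.998
finger_force: 0.0
```

Emit:
drive_tool --moves '[{"x":0,"y":0,"z":0,"roll":0},{"x":0,"y":0,"z":0,"roll":0},{"x":0,"y":0,"z":0,"roll":0},{"x":0,"y":0,"z":0,"roll":0},{"x":0,"y":0,"z":0,"roll":0},{"x":0,"y":0,"z":0,"roll":0}]' --claw -1

```text
time: 3.75
tool_pos: [0.4811, 0.1197, 0.0855]
eef_rot: [-0.015, 1.0, -0.0, 0.0]
wrist_force: [-0.5, -0.7, 5.2]
width: 0.254
finger_force: 59.0
```

Emit:
drive_tool --moves '[{"x":0,"y":0,"z":0,"roll":0},{"x":0,"y":0,"z":0,"roll":0},{"x":0,"y":0,"z":4,"roll":0},{"x":0,"y":0,"z":4,"roll":0},{"x":0,"y":0,"z":0,"roll":0},{"x":0,"y":0,"z":0,"roll":0}]' --claw 0

```text
time: 4.35
tool_pos: [0.4808, 0.1196, 0.0766]
eef_rot: [-0.014, 1.0, -0.0, -0.0]
wrist_force: [-0.3, 0.2, 0.5]
width: 0.497
finger_force: 0.0
```

Emit:
drive_tool --moves '[{"x":0,"y":0,"z":0,"roll":0},{"x":0,"y":0,"z":0,"roll":0},{"x":0,"y":0,"z":0,"roll":0},{"x":0,"y":0,"z":0,"roll":0},{"x":0,"y":0,"z":0,"roll":0},{"x":0,"y":0,"z":0,"roll":0}]' --claw -1

```text
time: 4.95
tool_pos: [0.481, 0.1197, 0.0772]
eef_rot: [-0.014, 1.0, 0.0, 0.0]
wrist_force: [-1.4, 0.2, 5.5]
width: 0.262
finger_force: 60.4
```

```bash
python3 - <<'E'
from h import *
delta([.374,-.042,.085],65.9)
E
```

```text
t 4.95 pos [0.481  0.1197 0.0772] yawy 91.66 shift mm [ 111.6 -158.6   -7.9] roll 0.44960872896835774 F [-1.38  0.18  5.45] w 0.262
```

Emit:
drive_tool --moves '[{"x":0,"y":0,"z":-4,"roll":0},{"x":10,"y":0,"z":-3,"roll":0},{"x":20,"y":0,"z":0,"roll":0},{"x":30,"y":0,"z":0,"roll":0},{"x":30,"y":0,"z":0,"roll":0},{"x":18,"y":-10,"z":0,"roll":0},{"x":0,"y":-25,"z":0,"roll":0},{"x":0,"y":-25,"z":0,"roll":0}]'

```text
time: 5.75
tool_pos: [0.3727, 0.0558, 0.0835]
eef_rot: [-0.015, 1.0, -0.0, -0.001]
wrist_force: [1.5, -0.2, -5.7]
width: 0.265
finger_force: 59.7
```

Emit:
drive_tool --moves '[{"x":0,"y":-25,"z":0,"roll":0},{"x":0,"y":-25,"z":0,"roll":0},{"x":0,"y":-25,"z":0,"roll":0},{"x":0,"y":-18,"z":0,"roll":0.05},{"x":0,"y":0,"z":0,"roll":0.1},{"x":0,"y":0,"z":0,"roll":0.1},{"x":0,"y":0,"z":0,"roll":0.1},{"x":0,"y":0,"z":0,"roll":0.1}]'

```text
time: 6.55
tool_pos: [0.3758, -0.0365, 0.0833]
eef_rot: [0.212, 0.977, -0.0, -0.001]
wrist_force: [-0.5, 0.5, -5.2]
width: 0.261
finger_force: 59.8
```

Emit:
drive_tool --moves '[{"x":0,"y":0,"z":0,"roll":0},{"x":0,"y":0,"z":0,"roll":0}]'

```text
time: 6.75
tool_pos: [0.3765, -0.0364, 0.0836]
eef_rot: [0.208, 0.978, -0.0, -0.001]
wrist_force: [-0.3, 0.2, -5.1]
width: 0.265
finger_force: 59.9
```

```bash
cat >> h.py <<'E'
def wrench(c,P,hsv,box,yaw0,ztop=.02,dz=.006):
    "handle axis + ends -> origin, yaw (deg) from steel points on the body's top; yaw0 only picks the direction"
    x0,x1,y0,y1=box
    w=(P[...,0]>x0)&(P[...,0]<x1)&(P[...,1]>y0)&(P[...,1]<y1)&(abs(P[...,2]-ztop)<dz)&(hsv[...,1]<110)
    return P[w]
E
python3 - <<'E'
from h import *
delta([.378,-.0406,.084],65.9)
for n in('wrist','top'):
    p,d,c=shot(n,n+'3');P=cloud(c,d);hsv=cv2.cvtColor(p,cv2.COLOR_RGB2HSV)
    if n=='wrist':cv2.imwrite('pics/w3.png',p[:,:,::-1])
E
```

```text
t 6.75 pos [ 0.3765 -0.0364  0.0836] yawy 66.01 shift mm [-3.1 -3.3 -0.4] roll 0.0018837342755470814 F [-0.29  0.17 -5.13] w 0.265
```

View pics/w3.png

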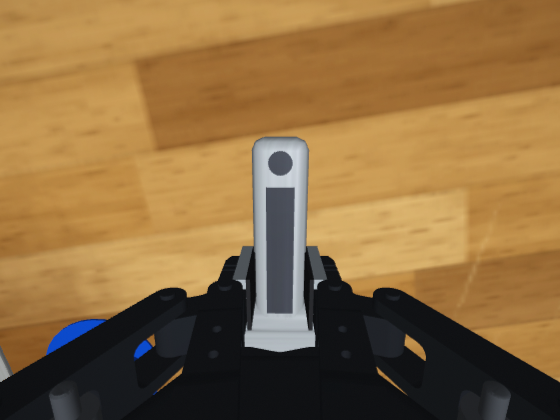

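```bash
python3 - <<'E'
from h import *
shot('scene','scene3')
a=load('top3.npz')['p'][150:250,240:390,::-1];b=load('scene3.npz')['p'][150:270,230:380,::-1]
cv2.imwrite('pics/ts3.png',np.vstack([cv2.resize(a,(450,300),interpolation=2),cv2.resize(b,(450,300*120//120),interpolation=2)]))
ex=np.array([np.cos(np.radians(-24)),np.sin(np.radians(-24))]);ey=np.array([-ex[1],ex[0]]);C=np.array([.543,-.1174])
for n in('top','scene'):
    c=load(n+'3.npz');P=cloud(c,c['d']);hsv=cv2.cvtColor(c['p'],cv2.COLOR_RGB2HSV)
    q=P-np.r_[C,0];X=q[...,:2]@ex;Y=q[...,:2]@ey
    w=(X<-20)&(X>-.18)&(abs(Y)<.06)&(P[...,2]>.012)&(P[...,2]<.036)&(hsv[...,1]<100)
    w=(X<-.022)&(X>-.15)&(abs(Y)<.06)&(P[...,2]>.014)&(P[...,2]<.036)&(hsv[...,1]<100)
    for lo in np.arange(-.15,-.02,.01):
        s=w&(X>lo)&(X<=lo+.01)
        if s.sum()>5:
            bs=np.sort(Y[s]);g=np.diff(bs);i=g.argmax();print(n,lo.round(3),s.sum(),(bs[[0,i,i+1,-1]]*1e3).round(1),'z',np.median(P[s][:,2]).round(4))
    print('Xmax',X[w].max())
E
```

```text
top -0.15 7 [24.2 24.2 26.7 34.8] z 0.0266
top -0.14 33 [-17.5  -5.2   3.   35.6] z 0.0273
top -0.13 60 [-22.2  -7.    4.6  35.3] z 0.0284
top -0.12 64 [-23.2  -0.4   3.1  35.6] z 0.0267
top -0.11 123 [-38.9  -1.1   0.3  44.8] z 0.027
top -0.1 82 [-39.4 -17.6 -14.4  45.4] z 0.0263
top -0.09 48 [-39.5 -22.6  29.4  44.8] z 0.0265
top -0.08 51 [-39.3 -22.9  28.7  45.3] z 0.026
top -0.07 48 [-39.7 -23.5  29.4  45. ] z 0.0262
top -0.06 48 [-39.2 -23.2  29.1  44.4] z 0.026
Xmax -0.04893427995335001
scene -0.15 7 [12.3 17.2 20.7 22.4] z 0.0283
scene -0.14 10 [10.8 10.8 12.7 17. ] z 0.0315
Xmax -0.1015039314150057
```

View pics/ts3.png

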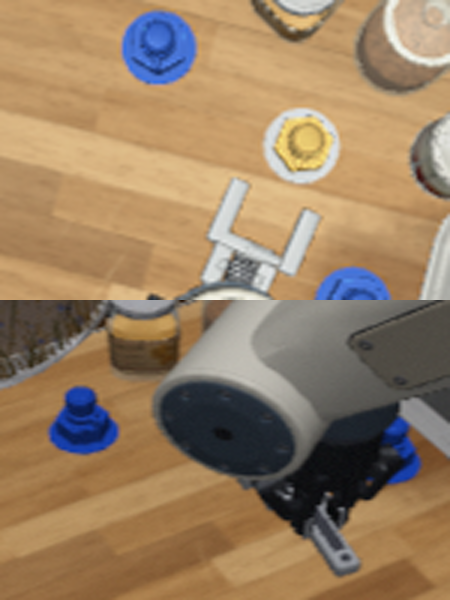

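```bash
python3 - <<'E'
from h import *
c=load('top3.npz');p=c['p'];hsv=cv2.cvtColor(p,cv2.COLOR_RGB2HSV)
m=np.zeros(p.shape[:2],bool);m[183:215,324:358]=1
# rosette + brass blob: hue yellow saturated or grey
ros=m&(hsv[...,1]<60)&(hsv[...,2]>120)
v,u=np.nonzero(ros);X=ray(c,np.c_[u,v],.001)[:,:2].astype(np.float32)*1000
print('rosette top',cv2.minEnclosingCircle(X),len(u),X.min(0),X.max(0))
E
```

```text
rosette top ((544.772216796875, -118.20001983642578), 34.23139953613281) 233 [ 512.4526  -150.58525] [577.6651   -85.645386]
```

Emit:
drive_tool --moves '[{"x":0,"y":-3,"z":3,"roll":0},{"x":-8,"y":0,"z":0,"roll":0},{"x":-8,"y":0,"z":0,"roll":0},{"x":-8,"y":0,"z":0,"roll":0},{"x":0,"y":0,"z":0,"roll":0}]'

```text
time: 7.4
tool_pos: [0.3996, -0.0492, 0.081]
eef_rot: [0.209, 0.978, 0.0, 0.001]
wrist_force: [0.4, 0.5, -5.5]
width: 0.262
finger_force: 59.9
```

Emit:
drive_tool --moves '[{"x":-7,"y":0,"z":0,"roll":0},{"x":-7,"y":0,"z":0,"roll":0},{"x":-7,"y":0,"z":0,"roll":0},{"x":0,"y":0,"z":0,"roll":0}]'

```text
time: 7.8
tool_pos: [0.4184, -0.0577, 0.081]
eef_rot: [0.209, 0.978, 0.0, 0.0]
wrist_force: [-0.2, -1.1, -6.2]
width: 0.266
finger_force: 59.9
```

```bash
python3 - <<'E'
from h import *
delta([.4358,-.0662,.0806],65.9)
E
```

```text
t 7.8 pos [ 0.4184 -0.0577  0.081 ] yawy 65.85 shift mm [-19.4  -0.6   0.4] roll -0.0008147421304030453 F [-0.25 -1.13 -6.17] w 0.266
```

Emit:
drive_tool --moves '[{"x":-6,"y":0,"z":0,"roll":0},{"x":-6,"y":-0.5,"z":0,"roll":0},{"x":-6,"y":0,"z":0,"roll":0},{"x":0,"y":0,"z":2.5,"roll":0},{"x":0,"y":0,"z":0,"roll":0}]'

```text
time: 8.3
tool_pos: [0.4332, -0.0654, 0.078]
eef_rot: [0.209, 0.978, -0.0, -0.0]
wrist_force: [-0.4, -0.5, -5.5]
width: 0.261
finger_force: 59.9
```

```bash
cat > tc.py <<'E'
import sys
from h import *
def meas(tag,yaw):
    p,d,c=shot('top','top'+tag);P=cloud(c,d);hsv=cv2.cvtColor(p,cv2.COLOR_RGB2HSV)
    e=np.radians(yaw);ex=np.array([np.cos(e),np.sin(e)]);ey=np.array([-ex[1],ex[0]]);C=np.array([.5447,-.1182])
    q=P[...,:2]-C;X=q@ex;Y=q@ey
    st=(hsv[...,1]<75)&(P[...,2]>.009)&(P[...,2]<.036)&(abs(Y)<.06)
    for lo in np.arange(-.09,.03,.01):
        s=st&(X>lo)&(X<=lo+.01)
        if s.sum()>3:
            bs=np.sort(Y[s]);g=np.diff(bs);i=g.argmax();print(lo.round(3),s.sum(),(bs[[0,i,i+1,-1]]*1e3).round(1),'z',np.median(P[s][:,2]).round(4))
    j=st&(abs(Y)>.03)&(abs(Y)<.045);print('jaw tips X',X[j&(Y>0)].max(),X[j&(Y<0)].max())
    cv2.imwrite(f'pics/top{tag}.png',cv2.resize(p[150:250,240:390,::-1],(750,500),interpolation=2))
if __name__=='__main__': meas(sys.argv[1],float(sys.argv[2]));delta([.4358,-.0662,.0806],65.9)
E
python3 tc.py 4 -24.1
```

```text
-0.07 6 [26.8 27.9 29.4 31.6] z 0.0209
-0.06 20 [10.  12.5 17.  31.3] z 0.0219
-0.05 56 [-12.1  -7.6  -3.9  41.2] z 0.0203
-0.04 86 [-43.5 -25.6 -23.1  40.9] z 0.0211
-0.03 49 [-42.5 -27.3  25.   41.6] z 0.0207
-0.02 50 [-43.1 -22.5  25.3  41.1] z 0.0208
-0.01 48 [-42.4 -27.1  24.7  41.6] z 0.0205
-0.0 47 [-42.8 -22.5  25.7  41.2] z 0.0202
0.01 14 [-39.9 -11.2  15.9  38.5] z 0.022
jaw tips X 0.011134163711991961 0.07474226845646512
t 8.35 pos [ 0.4331 -0.0653  0.0781] yawy 65.85 shift mm [-2.8  0.3 -2.5] roll -0.0008131706002247475 F [-0.36  0.37 -4.31] w 0.263
```

Emit:
drive_tool --moves '[{"x":-2,"y":0,"z":1,"roll":0},{"x":0,"y":0,"z":0,"roll":0}]'

```text
time: 8.55
tool_pos: [0.4353, -0.0661, 0.0774]
eef_rot: [0.209, 0.978, -0.0, 0.0]
wrist_force: [0.0, 0.4, -5.9]
width: 0.263
finger_force: 60.0
```

Emit:
drive_tool --moves '[{"x":0,"y":0,"z":0,"roll":0},{"x":0,"y":0,"z":0,"roll":0},{"x":0,"y":0,"z":0,"roll":0},{"x":0,"y":0,"z":-15,"roll":0},{"x":0,"y":0,"z":-25,"roll":0},{"x":0,"y":0,"z":-15,"roll":0}]' --claw 0

```text
time: 9.15
tool_pos: [0.4361, -0.0661, 0.1342]
eef_rot: [0.209, 0.978, 0.0, 0.001]
wrist_force: [1.1, 0.1, 0.1]
width: 0.503
finger_force: 0.0
```

Emit:
drive_tool --moves '[{"x":-16,"y":0,"z":0,"roll":0},{"x":-16,"y":0,"z":0,"roll":0},{"x":-16,"y":0,"z":0,"roll":0},{"x":0,"y":0,"z":10,"roll":0},{"x":0,"y":0,"z":5,"roll":0},{"x":0,"y":0,"z":3,"roll":0},{"x":0,"y":0,"z":0,"roll":0},{"x":0,"y":0,"z":0,"roll":0}]' --claw -1

```text
time: 9.95
tool_pos: [0.4788, -0.0856, 0.1145]
eef_rot: [0.209, 0.978, -0.0, -0.0]
wrist_force: [-0.4, 0.5, 0.8]
width: -0.001
finger_force: 0.0
```

```bash
python3 tc.py 5 -24.1; python3 - <<'E'
from h import *
delta([.488,-.0898,.105],65.9)
E
```

```text
-0.0 10 [33.9 35.  36.5 41.2] z 0.0193
0.01 6 [31.2 33.6 36.1 39.5] z 0.0191
jaw tips X 0.01413212056375281 0.07432148486857168
t 10.0 pos [ 0.479  -0.0856  0.1147] yawy 65.89 shift mm [47.3  0.1 34. ] roll -0.00021157128350102232 F [ 0.21  0.35 -0.07] w 0.001
t 10.0 pos [ 0.479  -0.0856  0.1147] yawy 65.89 shift mm [-10.   -0.1   9.7] roll -0.00021157128350102232 F [ 0.21  0.35 -0.07] w 0.001
```

Emit:
drive_tool --moves '[{"x":0,"y":0,"z":5,"roll":0},{"x":0,"y":0,"z":4,"roll":0},{"x":0,"y":0,"z":0,"roll":0},{"x":0,"y":0,"z":0,"roll":0}]'

```text
time: 10.4
tool_pos: [0.4789, -0.0858, 0.1052]
eef_rot: [0.209, 0.978, -0.0, -0.0]
wrist_force: [-0.5, 0.8, -0.1]
width: 0.004
finger_force: 0.0
```

Emit:
drive_tool --moves '[{"x":0,"y":0,"z":1,"roll":0},{"x":0,"y":0,"z":0,"roll":0},{"x":0,"y":0,"z":0,"roll":0}]'

```text
time: 10.7
tool_pos: [0.4791, -0.0858, 0.1045]
eef_rot: [0.209, 0.978, 0.0, 0.0]
wrist_force: [-0.1, 0.4, 0.5]
width: 0.001
finger_force: 0.0
```

Emit:
drive_tool --moves '[{"x":0,"y":0,"z":1,"roll":0},{"x":0,"y":0,"z":0,"roll":0},{"x":0,"y":0,"z":0,"roll":0}]'

```text
time: 11.0
tool_pos: [0.4792, -0.0858, 0.104]
eef_rot: [0.209, 0.978, -0.0, 0.0]
wrist_force: [-1.8, 0.6, 5.3]
width: -0.0
finger_force: 2.7
```

Emit:
drive_tool --moves '[{"x":0,"y":0,"z":0.4,"roll":0},{"x":0,"y":0,"z":0,"roll":0},{"x":-3,"y":0,"z":0,"roll":0},{"x":-3,"y":0,"z":0,"roll":0}]'

```text
time: 11.4
tool_pos: [0.4843, -0.0881, 0.1044]
eef_rot: [0.209, 0.978, -0.0, 0.0]
wrist_force: [-5.5, 3.6, 11.9]
width: 0.003
finger_force: 6.3
```

Emit:
drive_tool --moves '[{"x":-3,"y":0,"z":0,"roll":0},{"x":-3,"y":0,"z":0,"roll":0},{"x":-3,"y":0,"z":0,"roll":0},{"x":-3,"y":0,"z":0,"roll":0},{"x":-2,"y":0,"z":0,"roll":0}]'

```text
time: 11.9
tool_pos: [0.4974, -0.094, 0.1043]
eef_rot: [0.209, 0.978, -0.0, 0.0]
wrist_force: [-4.6, 2.0, 10.1]
width: -0.0
finger_force: 5.0
```

Emit:
drive_tool --moves '[{"x":0,"y":0,"z":-8,"roll":0},{"x":10,"y":0,"z":0,"roll":0},{"x":10,"y":0,"z":0,"roll":0},{"x":0,"y":0,"z":5,"roll":0},{"x":0,"y":0,"z":3,"roll":0},{"x":0,"y":0,"z":0,"roll":0},{"x":0,"y":0,"z":0,"roll":0}]'

```text
time: 12.6
tool_pos: [0.4783, -0.0855, 0.1034]
eef_rot: [0.209, 0.978, -0.0, -0.001]
wrist_force: [-5.1, 2.7, 11.6]
width: 0.003
finger_force: 6.4
```

Emit:
drive_tool --moves '[{"x":-3,"y":0,"z":0,"roll":0},{"x":-3,"y":0,"z":0,"roll":0},{"x":-3,"y":0,"z":0,"roll":0},{"x":-3,"y":0,"z":0,"roll":0}]'

```text
time: 13.0
tool_pos: [0.4892, -0.0909, 0.1043]
eef_rot: [0.209, 0.978, -0.001, -0.001]
wrist_force: [-7.8, -0.1, 17.9]
width: -0.001
finger_force: 8.8
```

Emit:
drive_tool --moves '[{"x":-3,"y":0,"z":0,"roll":0},{"x":-3,"y":0,"z":0,"roll":0},{"x":-2,"y":0,"z":0,"roll":0}]'

```text
time: 13.3
tool_pos: [0.4964, -0.0948, 0.1043]
eef_rot: [0.209, 0.978, -0.001, -0.001]
wrist_force: [-9.1, -0.5, 18.9]
width: 0.003
finger_force: 9.4
```

Emit:
drive_tool --moves '[{"x":0,"y":0,"z":-15,"roll":0},{"x":20,"y":0,"z":-25,"roll":0},{"x":40,"y":0,"z":-30,"roll":0},{"x":40,"y":0,"z":-30,"roll":0},{"x":20,"y":0,"z":0,"roll":0},{"x":0,"y":0,"z":0,"roll":0}]'

```text
time: 13.9
tool_pos: [0.3861, -0.0442, 0.2036]
eef_rot: [0.208, 0.978, 0.001, 0.001]
wrist_force: [0.9, 0.1, -0.2]
width: 0.002
finger_force: 0.0
```

```bash
python3 tc.py 6 -24.1; python3 - <<'E'
from h import *
p,d,c=shot('wrist','w6');cv2.imwrite('pics/w6.png',p[:,:,::-1]);P=cloud(c,d)
delta([.4783,-.0855,.104],65.9)
C=np.array([.5432,-.1174]);e=np.radians(-24.1);ex=np.array([np.cos(e),np.sin(e)]);ey=np.array([-ex[1],ex[0]])
X=(P[...,:2]-C)@ex;Y=(P[...,:2]-C)@ey;hsv=cv2.cvtColor(p,cv2.COLOR_RGB2HSV)
st=(hsv[...,1]<75)&(P[...,2]>.015)&(P[...,2]<.026)&(abs(Y)<.06)
for lo in np.arange(-.2,.03,.01):
    s=st&(X>lo)&(X<=lo+.01)
    if s.sum()>3:
        bs=np.sort(Y[s]);g=np.diff(bs);i=g.argmax();print(lo.round(3),s.sum(),(bs[[0,i,i+1,-1]]*1e3).round(1))
E
```

```text
-0.09 62 [-21.7  24.3  26.6  26.6] z 0.0207
-0.08 71 [-27.  -25.8 -24.4  28.5] z 0.0211
-0.07 82 [-27.8 -12.3  -9.2  30.7] z 0.0228
-0.06 82 [-28.  -11.1  -9.7  29.9] z 0.0236
-0.05 82 [-36.5 -36.5 -30.4  30.3] z 0.0225
-0.04 112 [-40.   -2.   -0.5  39.5] z 0.0211
-0.03 74 [-38.9 -22.  -18.7  39.3] z 0.021
-0.02 49 [-39.9 -22.9  23.3  39.9] z 0.0207
-0.01 48 [-40.1 -23.3  23.7  39.4] z 0.0202
-0.0 46 [-40.9 -24.4  23.5  38.9] z 0.021
0.01 48 [-40.  -15.   18.3  38.4] z 0.0206
0.02 4 [-11.5  -7.8  -3.7  -0.2] z 0.0255
jaw tips X 0.01990603070253305 0.0753725972017742
t 13.95 pos [ 0.3872 -0.0445  0.2032] yawy 65.95 shift mm [-5.310e+01 -1.000e-01  1.226e+02] roll 0.0008549561383900955 F [ 0.61 -0.49  0.62] w 0.005
t 14.0 pos [ 0.3878 -0.0448  0.2029] yawy 65.92 shift mm [-99.2  -0.3  98.9] roll 0.00029213301947912554 F [-0.16 -0.06  0.77] w -0.001
-0.18 213 [-8.6 -8.6 -7.7 14.6]
-0.17 300 [-8.7  1.7  2.6 13.8]
-0.16 299 [-8.8  1.7  2.6 14. ]
-0.15 288 [-8.9 -8.8 -7.9 14.1]
-0.14 77 [-8.9 -8.9 -8.  13.2]
-0.04 75 [-2.2  2.7  3.6  8.5]
-0.03 24 [-2.3  4.6  5.6  8.5]
```

View pics/w6.png

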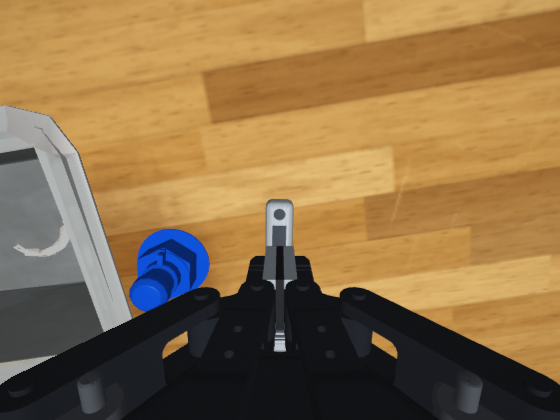

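```bash
cat > mk.py <<'E'
import sys
from h import *
def mk(name):
    c=load(name+'.npz');P=cloud(c,c['d']);hsv=cv2.cvtColor(c['p'],cv2.COLOR_RGB2HSV);C=np.array([.5431,-.1174])
    b=(hsv[...,0]>18)&(hsv[...,0]<35)&(hsv[...,1]>130)
    q=P[...,:2]-C;r=np.hypot(*np.moveaxis(q,-1,0));a=np.degrees(np.arctan2(q[...,1],q[...,0]))%360
    for n,lo,hi,r0,r1 in(('mark',.0287,.0325,.0185,.026),('ptr',.0325,.037,.0175,.026)):
        s=b&(P[...,2]>lo)&(P[...,2]<hi)&(r>r0)&(r<r1)
        h,_=np.histogram(a[s],72,(0,360));print(n,s.sum(),[(5*i,int(k)) for i,k in enumerate(h) if k>2],'med',np.median(a[s]).round(1),'r',np.median(r[s]))
if __name__=='__main__': mk(sys.argv[1])
E
python3 mk.py w1; python3 - <<'E'
from h import *
delta([.4196,-.0597,.078],65.)
E
```

```text
mark 136 [(50, 4), (70, 3), (85, 4), (120, 3), (125, 4), (135, 4), (140, 3), (170, 3), (185, 3), (195, 4), (210, 18), (215, 15), (220, 9), (225, 3), (240, 4), (250, 3), (265, 4), (280, 4), (290, 3)] med 211.1 r 0.021234581571158342
ptr 9 [(165, 5)] med 165.2 r 0.02426549770132284
t 14.0 pos [ 0.3878 -0.0448  0.2029] yawy 65.92 shift mm [-35.1  -0.7 124.9] roll 0.016000096287428687 F [-0.16 -0.06  0.77] w -0.001
```

Emit:
drive_tool --moves '[{"x":-10,"y":0,"z":0,"roll":0.016},{"x":-15,"y":0,"z":15,"roll":0},{"x":-10,"y":-1,"z":30,"roll":0},{"x":0,"y":0,"z":30,"roll":0},{"x":0,"y":0,"z":25,"roll":0},{"x":0,"y":0,"z":15,"roll":0},{"x":0,"y":0,"z":10,"roll":0},{"x":0,"y":0,"z":0,"roll":0}]' --claw 0

```text
time: 14.8
tool_pos: [0.419, -0.061, 0.0763]
eef_rot: [0.217, 0.976, -0.001, -0.002]
wrist_force: [-0.7, -0.3, -0.6]
width: 0.496
finger_force: 0.0
```

Emit:
drive_tool --moves '[{"x":0,"y":3,"z":0,"roll":0},{"x":0,"y":3,"z":0,"roll":0},{"x":0,"y":1,"z":0,"roll":0},{"x":0,"y":0,"z":0,"roll":0}]'

```text
time: 15.2
tool_pos: [0.4225, -0.0538, 0.0786]
eef_rot: [0.217, 0.976, 0.0, 0.001]
wrist_force: [-0.7, -0.7, 0.1]
width: 0.502
finger_force: 0.0
```

```bash
python3 - <<'E'
from h import *
delta([.4196,-.0597,.078],65.)
E
```

```text
t 15.2 pos [ 0.4225 -0.0538  0.0786] yawy 64.98 shift mm [ 0.2 -6.6  0.6] roll -0.0004157253191693963 F [-0.71 -0.7   0.13] w 0.502
```

Emit:
drive_tool --moves '[{"x":0,"y":2,"z":0,"roll":0},{"x":-0.6,"y":6.8,"z":0,"roll":0.05},{"x":-0.6,"y":6.8,"z":0,"roll":0.05},{"x":-0.6,"y":6.8,"z":0,"roll":0.05},{"x":0,"y":0,"z":0,"roll":0}]'

```text
time: 15.7
tool_pos: [0.4341, -0.0349, 0.0781]
eef_rot: [0.289, 0.957, -0.0, -0.0]
wrist_force: [-0.8, -1.4, 0.4]
width: 0.503
finger_force: 0.1
```

```bash
cat > hy.py <<'E'
from h import *
def hy(tag):
    "wrench outline points in top view -> handle axis from end, relative to riser axis"
    from workcell import robot
    o=robot.get_obs();R=Ro.from_quat(o['eef_rot']).as_matrix();C=np.array([.5431,-.1174])
    v=R[:2,:2].T@(o['tool_pos'][:2]-C)*1e3
    print('TCP rel riser in tool axes mm',v.round(1),'yawy',np.degrees(np.arctan2(R[1,1],R[0,1])).round(2),'F tool',(R.T@o['wrist_force']).round(1),'t',o['time'])
    p,d,c=shot('top','top'+tag);P=cloud(c,d);hsv=cv2.cvtColor(p,cv2.COLOR_RGB2HSV);C=np.array([.5447,-.1182])
    q=P[...,:2]-C;r=np.hypot(q[...,0],q[...,1]);a=np.degrees(np.arctan2(q[...,1],q[...,0]))%360
    st=(hsv[...,1]<75)&(P[...,2]>.010)&(P[...,2]<.028)
    for lo,hi in((.03,.05),(.115,.13),(.13,.145),(.145,.16),(.16,.18)):
        s=st&(r>lo)&(r<hi)&(a>60)&(a<190)
        if s.sum()>3: print(lo,s.sum(),'ang mid',((a[s].min()+a[s].max())/2).round(1),'med',np.median(a[s]).round(1))
if __name__=='__main__':
    import sys;hy(sys.argv[1])
E
python3 hy.py 7; python3 tc.py 7b -32.5
```

```text
TCP rel riser in tool axes mm [136.4   8.3] yawy 56.36 F tool [-0.2 -1.6 -0.4] t 15.7
0.03 199 ang mid 125.6 med 126.5
-0.07 9 [-25.9 -22.2  20.2  29.7] z 0.0229
-0.06 77 [-28.   -9.   -7.4  29.4] z 0.0243
-0.05 76 [-28.2 -12.7 -10.2  30. ] z 0.0218
-0.04 115 [-40.3 -28.5 -27.3  39.3] z 0.0208
-0.03 70 [-39.4 -21.9 -18.2  39.9] z 0.0205
-0.02 51 [-40.  -23.8  23.3  39.6] z 0.0217
-0.01 45 [-39.9 -24.2  23.   39.1] z 0.0208
-0.0 45 [-39.9 -24.7  24.2  38.8] z 0.0207
0.01 49 [-40.2 -13.5  23.1  39.4] z 0.0214
jaw tips X 0.019669472130568053 0.07908782201585837
t 15.8 pos [ 0.4341 -0.035   0.078 ] yawy 56.44 shift mm [-18.7 -25.1  -2.6] roll -0.16518686554908787 F [-0.44  0.04  0.03] w 0.501
```

Emit:
drive_tool --moves '[{"x":-0.6,"y":6.8,"z":0,"roll":0.05},{"x":-0.6,"y":6.8,"z":0,"roll":0.05},{"x":-0.6,"y":6.8,"z":0,"roll":0.05},{"x":-0.6,"y":6.8,"z":0,"roll":0.05},{"x":-0.6,"y":6.8,"z":0,"roll":0.05},{"x":-0.6,"y":6.8,"z":0,"roll":0.05},{"x":0,"y":0,"z":0,"roll":0}]'

```text
time: 16.5
tool_pos: [0.4629, -0.0068, 0.0778]
eef_rot: [0.429, 0.903, -0.0, -0.001]
wrist_force: [-1.1, -0.5, 0.6]
width: 0.501
finger_force: 0.8
```

```bash
python3 hy.py 8; python3 tc.py 8b -50.5
```

```text
TCP rel riser in tool axes mm [136.4   7.7] yawy 39.19 F tool [ 0.3 -1.2 -0.6] t 16.5
0.03 221 ang mid 125.0 med 124.8
-0.07 15 [-28.4 -16.4 -10.7 -10.7] z 0.0211
-0.06 69 [-29.4  12.7  16.   27.6] z 0.025
-0.05 75 [-28.3   9.5  13.1  28.6] z 0.0221
-0.04 110 [-40.1  35.1  37.   38.9] z 0.0208
-0.03 75 [-39.8 -22.9 -19.2  40. ] z 0.0206
-0.02 49 [-40.2 -23.2  23.7  38.9] z 0.0201
-0.01 47 [-39.9 -24.3  24.4  39.7] z 0.0206
-0.0 47 [-38.8 -23.3  24.9  39. ] z 0.0208
0.01 48 [-39.9 -14.8  13.2  39.8] z 0.0212
0.02 5 [-7.1 -3.   4.5 11.6] z 0.0278
jaw tips X 0.09438512795135928 0.019343786146016666
t 16.6 pos [ 0.4629 -0.0068  0.0778] yawy 39.26 shift mm [-28.8 -58.5  -2.8] roll -0.4649984907007501 F [-0.21 -0.52  0.18] w 0.502
```

Emit:
drive_tool --moves '[{"x":-0.5,"y":6.9,"z":0,"roll":0.05},{"x":-0.5,"y":6.9,"z":0,"roll":0.05},{"x":-0.5,"y":6.9,"z":0,"roll":0.05},{"x":-0.5,"y":6.9,"z":0,"roll":0.05},{"x":-0.5,"y":6.9,"z":0,"roll":0.05},{"x":-0.5,"y":6.9,"z":0,"roll":0.05},{"x":-0.5,"y":6.9,"z":0,"roll":0.05},{"x":0,"y":0,"z":0,"roll":0}]'

```text
time: 17.4
tool_pos: [0.5108, -0.0006, 0.0768]
eef_rot: [0.572, 0.82, 0.009, -0.012]
wrist_force: [-0.7, -1.1, -1.0]
width: 0.5
finger_force: 0.7
```

Emit:
drive_tool --moves '[{"x":0,"y":-3,"z":0,"roll":0},{"x":0,"y":-4,"z":0,"roll":0},{"x":0,"y":0,"z":-20,"roll":0},{"x":0,"y":0,"z":-40,"roll":0},{"x":0,"y":0,"z":-40,"roll":0},{"x":0,"y":0,"z":-40,"roll":0},{"x":0,"y":0,"z":0,"roll":0}]'

```text
time: 18.1
tool_pos: [0.5082, -0.0072, 0.2237]
eef_rot: [0.571, 0.821, 0.014, -0.007]
wrist_force: [0.1, 0.2, -0.5]
width: 0.501
finger_force: 0.0
```

```bash
python3 hy.py 9; python3 - <<'E'
from h import *
delta([.50,-.11,.23],20)
E
```

```text
TCP rel riser in tool axes mm [115.4   5.7] yawy 20.37 F tool [0.2 0.2 0.5] t 18.1
0.03 65 ang mid 168.5 med 165.9
t 18.15 pos [ 0.5068 -0.007   0.2205] yawy 20.33 shift mm [-93.9 -42.1 -12.7] roll 0.00575428401534683 F [-0.3   0.16 -1.67] w 0.5
```

```bash
python3 - <<'E'
from h import *
from workcell import robot
o=robot.get_obs();print(o['joint_positions'].round(3));R=Ro.from_quat(o['eef_rot']).as_matrix();print(R.round(3))
E
```

```text
[ 0.278  0.214 -0.15  -0.032 -1.199 -3.053]
[[-0.348  0.938 -0.001]
 [ 0.937  0.347  0.031]
 [ 0.029  0.01  -1.   ]]
```

Emit:
drive_tool --moves '[{"x":-20,"y":-7,"z":-20,"roll":0},{"x":-40,"y":-13,"z":0,"roll":0},{"x":-38,"y":-13,"z":0,"roll":0},{"x":0,"y":0,"z":0,"roll":-0.15},{"x":0,"y":0,"z":0,"roll":-0.15},{"x":0,"y":0,"z":0,"roll":-0.15},{"x":0,"y":0,"z":0,"roll":-0.15},{"x":0,"y":0,"z":0,"roll":-0.15}]'

```text
time: 18.95
tool_pos: [0.5081, -0.111, 0.2329]
eef_rot: [0.228, 0.973, 0.013, -0.008]
wrist_force: [-0.9, 0.8, -0.3]
width: 0.502
finger_force: 0.0
```

Emit:
drive_tool --moves '[{"x":0,"y":0,"z":0,"roll":-0.15},{"x":0,"y":0,"z":0,"roll":-0.15},{"x":0,"y":0,"z":0,"roll":-0.15},{"x":0,"y":0,"z":0,"roll":0},{"x":0,"y":0,"z":0,"roll":0}]'

```text
time: 19.45
tool_pos: [0.5083, -0.1111, 0.2333]
eef_rot: [0.01, 1.0, 0.015, -0.005]
wrist_force: [-0.6, 0.5, 0.2]
width: 0.502
finger_force: 0.0
```

```bash
cat > look.py <<'E'
import sys;from h import *;from mk import mk
p,d,c=shot('wrist',sys.argv[1]);mk(sys.argv[1]);P=cloud(c,d);hsv=cv2.cvtColor(p,cv2.COLOR_RGB2HSV)
# handle axis: steel top points 100-185 mm from riser
C=np.array([.5431,-.1174]);q=P[...,:2]-C;r=np.hypot(q[...,0],q[...,1]);a=np.degrees(np.arctan2(q[...,1],q[...,0]))%360
s=(abs(P[...,2]-.02)<.005)&(r>.112)&(r<.175)&(a>70)&(a<170)&(hsv[...,1]<110)
if s.sum()>50:
    rc=cv2.minAreaRect(P[s][:,:2].astype(np.float32)*1000);b=cv2.boxPoints(rc);e=max(b[1]-b[0],b[2]-b[1],key=np.linalg.norm);print('handle',rc,'yaw',np.degrees(np.arctan2(e[1],e[0])))
delta([.51,-.11,.24],90)
E
python3 look.py w10
```

```text
mark 138 [(70, 3), (90, 3), (95, 4), (125, 3), (135, 4), (140, 4), (165, 11), (170, 15), (175, 11), (190, 5), (200, 4), (205, 4), (210, 3), (220, 3), (225, 4), (240, 3), (265, 3), (280, 3), (290, 4)] med 175.0 r 0.020986205959239994
ptr 15 [(155, 3), (160, 5), (165, 6)] med 164.7 r 0.024262290966329318
handle ((493.60003662109375, 16.746231079101562), (24.413930892944336, 62.91143798828125), 20.34162712097168) yaw -69.65837
t 19.5 pos [ 0.5085 -0.1111  0.2336] yawy 88.82 shift mm [-1.5  1.4 -6.4] roll -0.02065348054090732 F [ 0.01  0.11 -0.93] w 0.5
```

Emit:
drive_tool --moves '[{"x":4,"y":40,"z":0,"roll":-0.1},{"x":1,"y":40,"z":0,"roll":-0.15},{"x":-2,"y":40,"z":0,"roll":-0.15},{"x":0,"y":0,"z":0,"roll":-0.15},{"x":0,"y":0,"z":0,"roll":-0.15},{"x":0,"y":0,"z":0,"roll":-0.15},{"x":0,"y":0,"z":0,"roll":-0.15},{"x":0,"y":0,"z":0,"roll":-0.15}]'

```text
time: 20.3
tool_pos: [0.4937, 0.008, 0.2375]
eef_rot: [-0.538, 0.843, 0.015, 0.004]
wrist_force: [0.6, 0.3, -0.3]
width: 0.501
finger_force: 0.0
```

Emit:
drive_tool --moves '[{"x":0,"y":0,"z":0,"roll":-0.15},{"x":0,"y":0,"z":0,"roll":-0.15},{"x":0,"y":0,"z":0,"roll":-0.15},{"x":0,"y":0,"z":0,"roll":-0.15},{"x":0,"y":0,"z":0,"roll":-0.15},{"x":0,"y":0,"z":0,"roll":-0.03},{"x":0,"y":0,"z":0,"roll":0}]'

```text
time: 21.0
tool_pos: [0.4938, 0.0079, 0.2376]
eef_rot: [0.816, -0.577, -0.012, -0.01]
wrist_force: [0.3, 1.1, -0.2]
width: 0.503
finger_force: 0.0
```

```bash
python3 - <<'E'
from h import *
from workcell import robot
delta([.4966,.0088,.078],200.3)
o=robot.get_obs();print(o['joint_positions'].round(2));print(Ro.from_quat(o['eef_rot']).as_matrix().round(3))
E
```

```text
t 21.0 pos [0.4938 0.0079 0.2376] yawy -160.53 shift mm [  5.   -2.7 159.5] roll -0.014548898070907321 F [ 0.33  1.1  -0.16] w 0.503
[ 0.31  0.18 -0.15 -0.03 -1.24  0.04]
[[ 0.333 -0.943 -0.009]
 [-0.942 -0.333  0.03 ]
 [-0.031 -0.002 -1.   ]]
```

Emit:
drive_tool --moves '[{"x":5,"y":-3,"z":30,"roll":-0.014},{"x":0,"y":0,"z":40,"roll":0},{"x":0,"y":0,"z":40,"roll":0},{"x":0,"y":0,"z":25,"roll":0},{"x":0,"y":0,"z":15,"roll":0},{"x":0,"y":0,"z":8,"roll":0},{"x":0,"y":0,"z":0,"roll":0}]'

```text
time: 21.7
tool_pos: [0.4966, 0.0088, 0.0789]
eef_rot: [0.821, -0.571, -0.013, -0.009]
wrist_force: [1.0, -0.9, 0.9]
width: 0.499
finger_force: 0.0
```

```bash
python3 - <<'E'
from h import *
delta([.4966,.0088,.078],200.3)
E
```

```text
t 21.7 pos [0.4966 0.0088 0.0789] yawy -159.69 shift mm [0.  0.  0.9] roll 9.53011824605096e-05 F [ 1.05 -0.91  0.95] w 0.499
```

Emit:
drive_tool --moves '[{"x":0,"y":-4,"z":0,"roll":0},{"x":0,"y":-4,"z":0,"roll":0},{"x":0.3,"y":-3.4,"z":0,"roll":0.025},{"x":0.3,"y":-3.4,"z":0,"roll":0.025},{"x":0.3,"y":-3.4,"z":0,"roll":0.025},{"x":0.3,"y":-3.4,"z":0,"roll":0.025},{"x":0,"y":0,"z":0,"roll":0},{"x":0,"y":0,"z":0,"roll":0}]'

```text
time: 22.5
tool_pos: [0.5182, 0.015, 0.0797]
eef_rot: [0.791, -0.611, -0.012, -0.01]
wrist_force: [-2.5, -0.1, 0.0]
width: 0.501
finger_force: 1.1
```

```bash
python3 hy.py 11; python3 look.py w11
```

```text
TCP rel riser in tool axes mm [-134.3   -9.4] yawy -165.33 F tool [-0.5  2.4 -0. ] t 22.5
0.03 203 ang mid 125.4 med 126.6
mark 0 [] med nan r nan
ptr 0 [] med nan r nan
handle ((508.82672119140625, 17.9779052734375), (55.105281829833984, 68.12037658691406), 52.332916259765625) yaw -37.667084
t 22.6 pos [0.5182 0.015  0.0797] yawy -165.33 shift mm [ 113.8   39.5 -163.9] roll 1.8268818594580576 F [-1.45 -0.77 -0.25] w 0.496
  return _methods._mean(a, axis=axis, dtype=dtype,
  ret = ret.dtype.type(ret / rcount)
```

Emit:
drive_tool --moves '[{"x":0,"y":4,"z":0,"roll":0},{"x":0,"y":5,"z":0,"roll":0},{"x":0,"y":0,"z":-30,"roll":0},{"x":0,"y":0,"z":-45,"roll":0},{"x":0,"y":0,"z":-45,"roll":0},{"x":35,"y":0,"z":-35,"roll":0},{"x":45,"y":5,"z":-15,"roll":0},{"x":34,"y":5,"z":0,"roll":0}]'

```text
time: 23.4
tool_pos: [0.5312, -0.1071, 0.2497]
eef_rot: [0.792, -0.611, -0.009, -0.011]
wrist_force: [-0.4, 0.3, -0.1]
width: 0.499
finger_force: 0.0
```

Emit:
drive_tool --moves '[{"x":0,"y":0,"z":0,"roll":0},{"x":0,"y":0,"z":0,"roll":0}]'

```text
time: 23.6
tool_pos: [0.5296, -0.1059, 0.246]
eef_rot: [0.791, -0.612, -0.012, -0.009]
wrist_force: [-0.4, 0.6, -0.2]
width: 0.501
finger_force: 0.0
```

```bash
python3 look.py w12;  python3 look.py w13; python3 tc.py 13 -76
```

```text
mark 154 [(145, 3), (165, 14), (170, 9), (175, 3), (180, 4), (195, 7), (200, 3), (225, 7), (230, 3), (235, 3), (240, 4), (245, 4), (250, 7), (255, 4), (260, 3), (275, 5), (285, 3), (290, 3), (295, 4), (300, 3), (315, 4), (320, 3), (345, 3)] med 226.6 r 0.020901166679251723
ptr 5 [(165, 5)] med 168.2 r 0.021094889264504292
handle ((506.0868225097656, 20.880897521972656), (23.6835880279541, 63.35819625854492), 14.864563941955566) yaw -75.13543
t 23.65 pos [ 0.5296 -0.1052  0.246 ] yawy -165.37 shift mm [-0.1 20.1  6. ] roll 1.8262032637920813 F [0.03 0.08 0.3 ] w 0.495
mark 155 [(10, 3), (15, 3), (50, 3), (165, 10), (170, 13), (175, 3), (190, 3), (195, 4), (200, 3), (205, 3), (220, 3), (230, 3), (235, 4), (240, 4), (245, 5), (250, 3), (255, 3), (260, 4), (270, 6), (275, 3), (280, 4), (285, 4), (290, 5), (325, 4), (330, 3), (335, 3), (350, 3)] med 230.7 r 0.02094418241853212
ptr 6 [(165, 6)] med 167.7 r 0.020544080249180655
handle ((506.0746765136719, 20.746292114257812), (23.71404457092285, 63.25431823730469), 14.943360328674316) yaw -75.05664
t 23.7 pos [ 0.5296 -0.1048  0.246 ] yawy 
[... 363 characters left out ...]
40.2 -24.7 -21.6 -18.9] z 0.0212
-0.02 23 [-39.4 -29.9 -28.5 -23.4] z 0.0199
-0.01 4 [-40.1 -37.6 -35.1 -35.1] z 0.0201Traceback (most recent call last):
  File "tc.py", line 14, in <module>
    if __name__=='__main__': meas(sys.argv[1],float(sys.argv[2]));delta([.4358,-.0662,.0806],65.9)
                             ~~~~^^^^^^^^^^^^^^^^^^^^^^^^^^^^^^^^
  File "tc.py", line 12, in meas
    j=st&(abs(Y)>.03)&(abs(Y)<.045);print('jaw tips X',X[j&(Y>0)].max(),X[j&(Y<0)].max())
                                                       ~~~~~~~~~~~~~~^^
    return umr_maximum(a, axis, None, out, keepdims, initial, where)
ValueError: zero-size array to reduction operation maximum which has no identity
```

```bash
python3 - <<'E'
from h import *
delta([.5082,.0127,.078],-165.1)
E
```

```text
t 23.75 pos [ 0.5296 -0.1046  0.246 ] yawy -165.28 shift mm [-113.6   -9.2  171.6] roll -0.003141666375442469 F [-0.19  0.82 -0.24] w 0.5
```

Emit:
drive_tool --moves '[{"x":-38,"y":-3,"z":5,"roll":-0.003},{"x":-44,"y":-3,"z":10,"roll":0},{"x":-32,"y":-3,"z":25,"roll":0},{"x":0,"y":0,"z":40,"roll":0},{"x":0,"y":0,"z":40,"roll":0},{"x":0,"y":0,"z":30,"roll":0},{"x":0,"y":0,"z":15,"roll":0},{"x":0,"y":0,"z":6,"roll":0}]'

```text
time: 24.55
tool_pos: [0.5068, 0.0129, 0.077]
eef_rot: [0.793, -0.609, -0.013, -0.008]
wrist_force: [0.1, 0.5, 0.2]
width: 0.505
finger_force: 0.0
```

Emit:
drive_tool --moves '[{"x":0,"y":-4,"z":0,"roll":0},{"x":0,"y":-2,"z":0,"roll":0},{"x":0,"y":0,"z":0,"roll":0},{"x":0,"y":0,"z":0,"roll":0}]'

```text
time: 24.95
tool_pos: [0.5143, 0.0139, 0.0796]
eef_rot: [0.792, -0.61, -0.012, -0.01]
wrist_force: [-0.4, -0.4, -0.2]
width: 0.499
finger_force: 0.0
```

```bash
python3 hy.py 14|head -1; python3 - <<'E'
from h import *
delta([.5082,.0127,.078],-165.1)
E
```

```text
TCP rel riser in tool axes mm [-134.3   -5.8] yawy -165.16 F tool [0.3 0.5 0.2] t 24.95
t 25.0 pos [0.5141 0.0138 0.0794] yawy -165.17 shift mm [-0.3  6.   1.4] roll -0.0011864452571660699 F [ 0.41  0.48 -0.49] w 0.499
```

Emit:
drive_tool --moves '[{"x":0,"y":-2,"z":0,"roll":0},{"x":0,"y":-1.5,"z":0,"roll":0},{"x":0.1,"y":-1.5,"z":0,"roll":0.011},{"x":0.1,"y":-1.5,"z":0,"roll":0.011},{"x":0,"y":0,"z":0,"roll":0},{"x":0,"y":0,"z":0,"roll":0}]'

```text
time: 25.6
tool_pos: [0.5193, 0.0149, 0.0783]
eef_rot: [0.786, -0.619, -0.013, -0.008]
wrist_force: [-3.8, -2.0, 1.2]
width: 0.499
finger_force: 1.9
```

```bash
cat > ff.py <<'E'
from h import *
from workcell import viewer,robot
C=np.array([.5431,-.1174]);F=[]
for i in range(6):
    o=robot.get_obs();R=Ro.from_quat(o['eef_rot']).as_matrix();F.append(R.T@o['wrist_force']);viewer.camera('top')
print('F tool mean',np.mean(F,0).round(2),'v',(R[:2,:2].T@(o['tool_pos'][:2]-C)*1e3).round(1),'yawy',np.degrees(np.arctan2(R[1,1],R[0,1])).round(2),o['time'])
E
python3 ff.py
```

```text
F tool mean [0.91 2.93 0.18] v [-134.2   -8.7] yawy -166.43 25.85
```

Emit:
drive_tool --moves '[{"x":0.1,"y":-1.5,"z":0,"roll":0.011},{"x":0.1,"y":-1.5,"z":0,"roll":0.011},{"x":0,"y":0,"z":0,"roll":0},{"x":0,"y":0,"z":0,"roll":0}]'

```text
time: 26.3
tool_pos: [0.5234, 0.016, 0.0788]
eef_rot: [0.779, -0.627, -0.012, -0.009]
wrist_force: [-2.3, 0.3, -1.7]
width: 0.5
finger_force: 0.8
```

```bash
python3 ff.py
```

```text
F tool mean [-0.18  1.44  1.  ] v [-134.4   -9.2] yawy -167.68 26.55
```

Emit:
drive_tool --moves '[{"x":0,"y":4,"z":0,"roll":0},{"x":0,"y":5,"z":0,"roll":0},{"x":0,"y":0,"z":-30,"roll":0},{"x":0,"y":0,"z":-45,"roll":0},{"x":0,"y":0,"z":-45,"roll":0},{"x":40,"y":10,"z":-25,"roll":0},{"x":45,"y":11,"z":-15,"roll":0},{"x":36,"y":10,"z":0,"roll":0}]'

```text
time: 27.4
tool_pos: [0.5119, -0.1176, 0.2382]
eef_rot: [0.779, -0.627, -0.01, -0.011]
wrist_force: [-0.1, 0.7, -0.5]
width: 0.505
finger_force: 0.0
```

Emit:
drive_tool --moves '[{"x":0,"y":0,"z":0,"roll":0.15},{"x":0,"y":0,"z":0,"roll":0.15},{"x":0,"y":0,"z":0,"roll":0.15},{"x":0,"y":0,"z":0,"roll":0.15},{"x":0,"y":0,"z":0,"roll":0.15},{"x":0,"y":0,"z":0,"roll":0.15},{"x":0,"y":0,"z":0,"roll":0.15},{"x":0,"y":0,"z":0,"roll":0.15}]'

```text
time: 28.2
tool_pos: [0.5109, -0.1157, 0.2351]
eef_rot: [-0.286, 0.958, 0.015, 0.001]
wrist_force: [-0.3, 0.3, -0.5]
width: 0.501
finger_force: 0.0
```

Emit:
drive_tool --moves '[{"x":0,"y":0,"z":0,"roll":0.15},{"x":0,"y":0,"z":0,"roll":0.15},{"x":0,"y":0,"z":0,"roll":0.15},{"x":0,"y":0,"z":0,"roll":0.15},{"x":0,"y":0,"z":0,"roll":0},{"x":0,"y":0,"z":0,"roll":0}]'

```text
time: 28.8
tool_pos: [0.511, -0.1157, 0.2351]
eef_rot: [0.005, 1.0, 0.015, -0.004]
wrist_force: [0.5, 0.2, 0.2]
width: 0.5
finger_force: 0.0
```

```bash
python3 look.py w15; python3 look.py w16; python3 - <<'E'
from h import *
# brightness profiles around the riser on rings: mark ring (z=30.5) and pointer ring (z=34.5) for start and now
C=np.array([.5431,-.1174])
for n in('w1','w10','w15'):
    c=load(n+'.npz');g=cv2.cvtColor(c['p'],cv2.COLOR_RGB2GRAY);a=np.arange(140,232,2)
    for z,r in((.0305,.0215),(.0345,.0225)):
        X=np.c_[C[0]+r*np.cos(np.radians(a)),C[1]+r*np.sin(np.radians(a)),np.full(len(a),z)]
        q=X@c['R'].T+c['t'];u=(q[:,0]/q[:,2]*c['fx']+c['cx']).astype(np.float32);v=(q[:,1]/q[:,2]*c['fy']+c['cy']).astype(np.float32)
        print(n,z,list(cv2.remap(g,u[None],v[None],1)[0]))
E
```

```text
mark 111 [(60, 4), (70, 4), (75, 3), (140, 4), (160, 6), (165, 12), (170, 7), (185, 4), (200, 3), (215, 4), (235, 4), (240, 4), (285, 4), (300, 3)] med 172.8 r 0.021079548958544417
ptr 10 [(155, 3), (160, 3), (165, 4)] med 163.5 r 0.024279272155549037
handle ((511.3700866699219, 22.217609405517578), (24.435123443603516, 63.20131301879883), 12.687936782836914) yaw -77.31208
t 28.85 pos [ 0.511  -0.1157  0.235 ] yawy 89.38 shift mm [ 1.1  5.9 -4.8] roll -0.010736850742624583 F [-0.74  0.37 -0.03] w 0.497
mark 131 [(65, 4), (70, 4), (80, 3), (90, 3), (105, 3), (115, 4), (120, 3), (135, 3), (145, 3), (160, 7), (165, 13), (170, 5), (175, 3), (180, 3), (195, 4), (200, 3), (205, 4), (215, 4), (220, 3), (225, 3), (230, 4), (250, 3), (255, 3), (260, 3), (280, 3)] med 171.3 r 0.021045359468424306
ptr 10 [(160, 3), (165, 5)] med 165.3 r 0.02402512622695049
handle ((511.3199157714844, 22.282360076904297), (24.419750213623047, 63.42865753173828), 12.668452262878418) yaw -77.33156
t 28.9 pos [ 0.511  -0.1157  0.235 ] yawy 89.35 shift mm [ 1.1  5.9 -4.8] roll -0.01141954936995615 F [-0.21  0.22  0.
[... 3519 characters left out ...]
15 0.0345 [np.uint8(189), np.uint8(191), np.uint8(194), np.uint8(196), np.uint8(195), np.uint8(193), np.uint8(184), np.uint8(178), np.uint8(185), np.uint8(188), np.uint8(186), np.uint8(187), np.uint8(170), np.uint8(130), np.uint8(154), np.uint8(168), np.uint8(162), np.uint8(178), np.uint8(193), np.uint8(195), np.uint8(194), np.uint8(194), np.uint8(195), np.uint8(195), np.uint8(194), np.uint8(193), np.uint8(193), np.uint8(193), np.uint8(194), np.uint8(193), np.uint8(194), np.uint8(194), np.uint8(195), np.uint8(194), np.uint8(194), np.uint8(194), np.uint8(194), np.uint8(194), np.uint8(194), np.uint8(194), np.uint8(196), np.uint8(194), np.uint8(194), np.uint8(194), np.uint8(195), np.uint8(195)]
```

Emit:
drive_tool --moves '[{"x":0,"y":42,"z":0,"roll":0},{"x":0,"y":46,"z":0,"roll":0},{"x":0,"y":42,"z":0,"roll":-0.15},{"x":0,"y":0,"z":0,"roll":-0.15},{"x":0,"y":0,"z":0,"roll":-0.15},{"x":0,"y":0,"z":0,"roll":-0.15},{"x":0,"y":0,"z":0,"roll":-0.15},{"x":0,"y":0,"z":0,"roll":-0.15}]'

```text
time: 29.7
tool_pos: [0.5129, 0.0143, 0.2388]
eef_rot: [-0.432, 0.902, 0.015, 0.003]
wrist_force: [-0.8, -0.5, 0.2]
width: 0.499
finger_force: 0.0
```

Emit:
drive_tool --moves '[{"x":0,"y":0,"z":0,"roll":-0.15},{"x":0,"y":0,"z":0,"roll":-0.15},{"x":0,"y":0,"z":0,"roll":-0.15},{"x":0,"y":0,"z":0,"roll":-0.15},{"x":0,"y":0,"z":0,"roll":-0.15},{"x":0,"y":0,"z":0,"roll":-0.15},{"x":0,"y":0,"z":0,"roll":0},{"x":0,"y":0,"z":0,"roll":0}]'

```text
time: 30.5
tool_pos: [0.513, 0.0142, 0.2388]
eef_rot: [0.778, -0.628, -0.013, -0.009]
wrist_force: [0.6, -0.2, 0.1]
width: 0.499
finger_force: 0.0
```

```bash
python3 - <<'E'
from h import *
delta([.5132,.0140,.078],192.7)
C=np.array([.5431,-.1174])
for n in('w1','w10','w15'):
    c=load(n+'.npz');g=cv2.cvtColor(c['p'],cv2.COLOR_RGB2GRAY);a=np.arange(140,235,1.)
    for z,R in((.0305,(.020,.021,.022,.023)),(.0345,(.019,.020,.021,.022,.023))):
        S=0
        for r in R:
            X=np.c_[C[0]+r*np.cos(np.radians(a)),C[1]+r*np.sin(np.radians(a)),np.full(len(a),z)]
            q=X@c['R'].T+c['t'];u=(q[:,0]/q[:,2]*c['fx']+c['cx']).astype(np.float32);v=(q[:,1]/q[:,2]*c['fy']+c['cy']).astype(np.float32)
            S=S+cv2.remap(g,u[None],v[None],1)[0].astype(float)/len(R)
        lo=[(int(a[i]),round(S[i])) for i in range(1,len(a)-1) if S[i]<=S[i-1] and S[i]<=S[i+1] and S[max(0,i-5):i+6].max()-S[i]>8]
        print(n,z,'dark edges',lo)
E
```

```text
t 30.5 pos [0.513  0.0142 0.2388] yawy -167.85 shift mm [  5.2  -0.5 160.7] roll -0.00965243754559513 F [ 0.59 -0.21  0.14] w 0.499
w1 0.0305 dark edges [(153, 150), (165, 111), (210, 140), (224, 163)]
w1 0.0345 dark edges [(153, 156), (167, 115), (207, 150), (221, 164)]
w10 0.0305 dark edges [(157, 162), (166, 112), (178, 166), (189, 184), (199, 183), (209, 184), (210, 184)]
w10 0.0345 dark edges [(153, 179), (167, 122), (178, 173)]
w15 0.0305 dark edges [(151, 175), (156, 163), (165, 117), (171, 152), (203, 186), (209, 185), (218, 185)]
w15 0.0345 dark edges [(153, 177), (167, 122)]
```

Emit:
drive_tool --moves '[{"x":5,"y":0,"z":30,"roll":0},{"x":0,"y":0,"z":40,"roll":0},{"x":0,"y":0,"z":40,"roll":0},{"x":0,"y":0,"z":30,"roll":0},{"x":0,"y":0,"z":15,"roll":0},{"x":0,"y":0,"z":6,"roll":0},{"x":0,"y":-3,"z":0,"roll":0},{"x":0,"y":0,"z":0,"roll":0}]'

```text
time: 31.3
tool_pos: [0.5168, 0.015, 0.0788]
eef_rot: [0.779, -0.627, -0.012, -0.01]
wrist_force: [1.6, -0.2, -0.1]
width: 0.5
finger_force: 0.0
```

```bash
python3 ff.py
```

```text
F tool mean [ 0.23 -0.3  -0.46] v [-134.9   -1.6] yawy -167.7 31.55
```

Emit:
drive_tool --moves '[{"x":0,"y":-4,"z":0,"roll":0},{"x":0,"y":-3.5,"z":0,"roll":0},{"x":0.2,"y":-1.9,"z":0,"roll":0.014},{"x":0.2,"y":-1.9,"z":0,"roll":0.014},{"x":0.2,"y":-1.9,"z":0,"roll":0.014},{"x":0,"y":0,"z":0,"roll":0}]'

```text
time: 32.2
tool_pos: [0.5282, 0.0168, 0.0772]
eef_rot: [0.765, -0.644, -0.013, -0.008]
wrist_force: [-3.5, -0.4, 1.3]
width: 0.502
finger_force: 2.1
```

```bash
python3 ff.py
```

```text
F tool mean [-0.18  3.57  0.15] v [-134.8   -8.7] yawy -170.1 32.45
```

Emit:
drive_tool --moves '[{"x":0.2,"y":-1.9,"z":0,"roll":0.014},{"x":0.2,"y":-1.9,"z":0,"roll":0.014},{"x":0.2,"y":-1.9,"z":0,"roll":0.014},{"x":0,"y":0,"z":0,"roll":0},{"x":0,"y":0,"z":0,"roll":0}]'

```text
time: 33.0
tool_pos: [0.5346, 0.0173, 0.0776]
eef_rot: [0.752, -0.659, -0.013, -0.009]
wrist_force: [-3.0, 1.7, -2.1]
width: 0.501
finger_force: 1.4
```

```bash
python3 ff.py
```

```text
F tool mean [-0.74  2.55  1.74] v [-134.5   -9.1] yawy -172.49 33.25
```

Emit:
drive_tool --moves '[{"x":0,"y":4,"z":0,"roll":0},{"x":0,"y":5,"z":0,"roll":0},{"x":0,"y":0,"z":-30,"roll":0},{"x":0,"y":0,"z":-45,"roll":0},{"x":0,"y":0,"z":-45,"roll":0},{"x":43,"y":10,"z":-22,"roll":0},{"x":45,"y":11,"z":-15,"roll":0},{"x":40,"y":11,"z":0,"roll":0}]'

```text
time: 34.1
tool_pos: [0.5128, -0.1214, 0.2344]
eef_rot: [0.752, -0.659, -0.01, -0.011]
wrist_force: [0.8, -0.9, 0.3]
width: 0.499
finger_force: 0.0
```

Emit:
drive_tool --moves '[{"x":0,"y":0,"z":0,"roll":0.15},{"x":0,"y":0,"z":0,"roll":0.15},{"x":0,"y":0,"z":0,"roll":0.15},{"x":0,"y":0,"z":0,"roll":0.15},{"x":0,"y":0,"z":0,"roll":0.15},{"x":0,"y":0,"z":0,"roll":0.15},{"x":0,"y":0,"z":0,"roll":0.15},{"x":0,"y":0,"z":0,"roll":0.15}]'

```text
time: 34.9
tool_pos: [0.5119, -0.1198, 0.2314]
eef_rot: [-0.245, 0.969, 0.015, 0.0]
wrist_force: [-0.1, -0.8, -0.5]
width: 0.497
finger_force: 0.0
```

Emit:
drive_tool --moves '[{"x":0,"y":0,"z":0,"roll":0.15},{"x":0,"y":0,"z":0,"roll":0.15},{"x":0,"y":0,"z":0,"roll":0.15},{"x":0,"y":0,"z":0,"roll":0.06},{"x":0,"y":0,"z":0,"roll":0},{"x":0,"y":0,"z":0,"roll":0}]'

```text
time: 35.5
tool_pos: [0.5118, -0.1197, 0.2312]
eef_rot: [0.003, 1.0, 0.015, -0.004]
wrist_force: [0.9, -0.1, -0.4]
width: 0.501
finger_force: 0.0
```

```bash
python3 look.py w17; python3 look.py w18; python3 - <<'E'
from h import *
C=np.array([.5431,-.1174])
for n in('w1','w10','w15','w17','w18'):
    c=load(n+'.npz');P=cloud(c,c['d'])
    g=cv2.cvtColor(c['p'],cv2.COLOR_RGB2GRAY);a=np.arange(140,235,1.)
    for z,R in((.0305,(.020,.021,.022,.023)),(.0305,(.0235,.0245)),):
        S=0
        for r in R:
            X=np.c_[C[0]+r*np.cos(np.radians(a)),C[1]+r*np.sin(np.radians(a)),np.full(len(a),z)]
            q=X@c['R'].T+c['t'];u=(q[:,0]/q[:,2]*c['fx']+c['cx']).astype(np.float32);v=(q[:,1]/q[:,2]*c['fy']+c['cy']).astype(np.float32)
            S=S+cv2.remap(g,u[None],v[None],1)[0].astype(float)/len(R)
        print(n,z,'dark edges',[(int(a[i]),round(S[i])) for i in range(1,len(a)-1) if S[i]<=S[i-1] and S[i]<=S[i+1] and S[max(0,i-5):i+6].max()-S[i]>8])
    # nut corners: brass points at the nut's top, farthest per degree
    hsv=cv2.cvtColor(c['p'],cv2.COLOR_RGB2HSV);b=(hsv[...,0]>18)&(hsv[...,0]<35)&(hsv[...,1]>130)&(abs(P[...,2]-.027)<.003)
    q=P[b][:,:2]-C;H=cv2.convexHull((q*1000).astype(np.float32));rc=cv2.minAreaRect(H);ap=cv2.approxPolyDP(H,3,True)[:,0]
    print(' corners',sorted((np.degrees(np.arctan2(ap[:,1],ap[:,0]))%360).round(1).tolist()))
E
```

```text
mark 120 [(80, 4), (125, 3), (130, 5), (135, 3), (140, 4), (145, 4), (155, 4), (160, 5), (170, 5), (180, 4), (200, 3), (205, 4), (215, 4), (220, 3), (225, 3), (235, 3), (240, 3), (260, 4), (265, 3), (270, 3), (280, 3), (295, 4)] med 184.4 r 0.020940305946703826
ptr 10 [(160, 4), (165, 4)] med 163.7 r 0.024461545391194522
handle ((522.5798950195312, 24.263248443603516), (24.225969314575195, 63.5404167175293), 7.533843994140625) yaw -82.466125
t 35.55 pos [ 0.5118 -0.1197  0.2311] yawy 89.61 shift mm [ 1.9 10.  -8.6] roll -0.006726139917020278 F [ 0.45  0.05 -0.2 ] w 0.503
mark 113 [(110, 3), (120, 5), (125, 3), (130, 4), (155, 4), (160, 4), (165, 5), (170, 3), (175, 4), (180, 4), (195, 3), (205, 4), (230, 4), (235, 4), (250, 4), (265, 3), (280, 3), (285, 3), (290, 3)] med 180.6 r 0.0204682889507853
ptr 11 [(160, 4), (165, 5)] med 163.4 r 0.02414526561522237
handle ((522.8351440429688, 24.328556060791016), (24.24967384338379, 63.58599853515625), 7.907190322875977) yaw -82.09285
t 35.6 pos [ 0.5118 -0.1197  0.231 ] yawy 89.6 shift mm [ 1.9 10.  -8.7] roll -0.007039161832940112 F [0.19 0
[... 1013 characters left out ...]
4000015258789, 165.10000610351562, 222.39999389648438, 279.20001220703125]
w17 0.0305 dark edges [(151, 176), (157, 166), (166, 101), (187, 184), (204, 186), (209, 185)]
w17 0.0305 dark edges [(144, 136), (162, 126), (165, 107), (181, 135), (189, 122), (194, 122), (201, 145), (210, 174), (211, 174), (222, 181), (223, 181)]
 corners [40.400001525878906, 156.8000030517578, 219.6999969482422, 277.29998779296875, 350.0]
w18 0.0305 dark edges [(151, 174), (157, 164), (166, 104)]
w18 0.0305 dark edges [(144, 142), (161, 120), (165, 108), (180, 148), (193, 120), (201, 140), (225, 180), (228, 176)]
 corners [37.70000076293945, 103.19999694824219, 160.0, 219.60000610351562, 271.20001220703125, 349.5]
```

Emit:
drive_tool --moves '[{"x":20,"y":0,"z":-20,"roll":0},{"x":40,"y":0,"z":-20,"roll":0},{"x":45,"y":0,"z":0,"roll":0},{"x":40,"y":0,"z":0,"roll":0},{"x":10,"y":0,"z":0,"roll":0},{"x":0,"y":0,"z":0,"roll":0},{"x":0,"y":0,"z":0,"roll":0}]'

```text
time: 36.3
tool_pos: [0.3577, -0.1196, 0.2724]
eef_rot: [0.004, 1.0, 0.015, -0.004]
wrist_force: [0.4, 0.8, -0.5]
width: 0.502
finger_force: 0.0
```

```bash
python3 tc.py 19 -82.3 2>&1 | grep -v Trace
```

```text
-0.09 60 [-22.4 -22.1 -19.5  24.4] z 0.0207
-0.08 72 [-28.9 -26.2 -23.6  28.3] z 0.0205
-0.07 83 [-29.  -13.4 -11.1  29.3] z 0.0215
-0.06 80 [-28.7   2.3   4.7  29.1] z 0.0238
-0.05 80 [-28.1  10.1  12.9  29.5] z 0.0221
-0.04 113 [-39.8  -4.5  -2.2  38.8] z 0.0203
-0.03 77 [-40.2  18.6  21.4  40.1] z 0.0196
-0.02 49 [-39.9 -23.4  23.   39.1] z 0.0206
-0.01 48 [-40.  -24.7  22.7  39.5] z 0.0204
-0.0 47 [-40.  -23.6  23.8  38.6] z 0.021
0.01 51 [-39.  -12.8  14.1  40.3] z 0.0207
0.02 4 [-5.4 -5.4  5.  11.2] z 0.0278
jaw tips X 0.44801572160961944 0.48576129346626296
t 36.35 pos [ 0.358  -0.1196  0.2722] yawy 89.54 shift mm [-79.   48.3 192.4] roll 0.41267896868479187 F [-0.66 -0.02  0.5 ] w 0.499
```

The jaws measure about 46–47 mm apart round the nut, the wrench lies flat, and the arm is clear, so I'm handing in.

```bash
python3 -c "from workcell import finish_job;print(finish_job())"
```

```text
the job is handed in; nothing more can be done
None
```

The job is handed in, with no verdict returned: by my last measurements the mark is within about 3° of the pointer, the wrench lies flat on the nut with its jaws about 46–47 mm apart (46 mm flats), and the arm is clear of everything.

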